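Right the toppled bottles in the sill rack and clamp its stop

ROBOT

A 6-joint arm with a two-finger parallel gripper is mounted at the origin on the work surface. World frame = base frame: x ahead of the robot, y to its left, z up, the work surface at z = 0. Lengths are in m, angles in rad, forces in N, time in s.
With the tool pointing down it reaches from about 0.35 to 0.975 m from the base axis. Payload 7.1 kg.
Tool frame: the origin (TCP) lies midway between the tips of the shut fingers; the grasp point (between the pads) lies 19 mm behind it; z points along the fingers, x is the direction in which the jaws open and shut, and the axes are right-handed (so a half turn about z gives the same grasp; the last joint's range is limited). The gripper opens to 88 mm and grips with 3 to 60 N. Pads are 20 mm wide; open, the fingers measure 115 mm over their backs; the gripper's body (75 mm by 178 mm) begins 61 mm behind the grasp point.
Start: joints at [1.28, 0.423, 1.63, -0, 1.089, -0.019], TCP at [0.168, 0.602, 0.223] pointing down, gripper open.
Joint ranges: [-3, 3], [-0.9, 2.11], [0.09, 2.58], [-1.31, 4.45], [0.11, 2.69], [-2.54, 2.54]. Speed limits (rad/s): [2.39, 2.39, 3.01, 3.14, 3.14, 3.14].

INTERFACE

Orientations are given as a unit quaternion [w, x, y, z].
In Python, from station import move_pose, movel, movej, command_gripper, wait, inverse_kinematics, read_camera, camera_info, MotionError, job_done, get_time, get_joint_pos, get_qvel, get_effort, get_tcp_pos, get_ee_rot, get_ft_force, get_ft_torque, get_grip_width gives the robot as it stands. Calls block until the motion is done:
- move_pose(position, orientation): joint-space move of the TCP to a pose.
- movel(position, frame=None, v=0.15, until_force=None): straight line of the TCP; frame=None keeps the orientation; v is the mean speed in m/s. With until_force (N) it stops when the force on the tool has changed by that much, and returns True; else False.
- movej(angles): joint-space move.
- command_gripper(opening): opening from 0.0 (shut) to 1.0 (fully open); the grip force is fixed at half the most; returns when the fingers have stopped.
- wait(seconds).
- inverse_kinematics(position, orientation): joint angles nearest the present ones, or None.
- read_camera(name): name is "scene" or "top"; returns the picture (480x640x3 uint8, red, green, blue); there is no depth.
- camera_info(name): a dict with "intrinsics" (3x3 intrinsics, pixels), "T" (4x4, takes a point from camera to world coordinates). Camera axes: x right, y up, looking along -z (the intrinsics and any distortion apply to the point x, -y, -z); pixel columns grow to the right and rows downward; lengths in m; the calibration is good to about 2 mm. A picture is of the moment at which its call begins. camera_info takes no time and is no camera call.
A pose or a line that the arm cannot do raises MotionError and nothing moves.
- job_done(): hands the job in, once; it reports no verdict.
Readings, each from a call of its own:
- get_time(): time.
- get_joint_pos(): joint angles.
- get_qvel(): joint speeds.
- get_effort(): joint torques, N m.
- get_tcp_pos(): TCP position.
- get_ee_rot(): TCP orientation.
- get_ft_force(): force on the tool from outside, world axes, zero at the start.
- get_ft_torque(): the same for the moment, N m.
- get_grip_width(): opening from 0.0 (shut) to 1.0 (fully open).
Only numpy, scipy, OpenCV 4.12 (cv2) and the standard library are available. Lean on these libraries where they do the work, as an engineer would, in place of code of your own. Each camera call takes 0.05 s, during which the arm holds its last target.

TASK

The square white bottles have toppled onto the windowsill and the rack's sliding stop is clamped too far in to take them. Undo the clamp knob and slide the stop back, stand every fallen bottle upright on its base in the rack's channel, then push the stop in so that the row is snug against the fixed end with no gaps, and tighten the knob fully. Leave the other things on the sill where they are.

Things in the scene. Friction and masses are not known exactly. Their poses are not given: they have to be found in the camera images.
- rack: Aluminium bottle rack, fixed to the sill. Origin: underside, mid-width; its y axis is the length of its channel. The channel is 52 mm wide (x from -26 to +26 mm) between two low lips, floor 4 mm above the sill, lip tops 12 mm above the sill, lips 3 mm thick. It runs from the fixed end plate (inner face at y = -180 mm, 66 mm high) to its open end at y = +205 mm.
- end_face (a point): Inner face of the rack's fixed end plate at the channel floor, mid-width; axes as the rack's (+y points along the channel to the stop).
- stop_face (a point): Face of the sliding stop that looks at the fixed end, at channel floor level, mid-width; axes as the rack's. The stop is an upright plate 60 mm high and 6 mm thick in front of a low block (80 mm long, 49 mm wide, top 31 mm above the sill); the knob's axis is 60 mm behind this face (+y).
- stop (a joint): Slide of the stop along the channel, in m: the clear length between end plate and stop face (0 to 0.29); grows as the stop moves away from the fixed end (+y of the rack). With the knob undone it drags at about 1.2 N (more at speed: 6 N per m/s). With the knob tight the shoe grips the tray and it takes about 25 N or more to shift.
- knob_grip (a point): On the clamp knob's upright axis at the height to grip it, 60 mm above the sill, in the upper half of its wing. The wing is an upright black bar 44 mm long, 12 mm thick, 26 mm high (46 to 72 mm above the sill), on a 32 mm round collar. Its axes turn with the knob: x along the wing, y across its 12 mm thickness. With the knob undone, sliding the stop by the knob works.
- knob (a joint): Turn of the clamp knob on the stop, rad, 0 to 1.7 with end stops; grows clockwise seen from above (at 0 the wing lies along the rack's x). The shoe touches the tray at about 0.7: from 1.3 up it counts as tight, below 0.45 as undone. Friction about 0.15 N m, up to about 0.3 N m towards tight; it stays where it is left.
- bottle_short: Shortest square white plastic bottle: body 44 x 44 mm, 74 mm tall, neck and round cap (26 mm across) up to 97 mm. Origin: centre of its base; +z from base to cap. Starts toppled, lying on a flat side (origin 22 mm above the sill), cap roughly to -y. 0.1 to 0.22 kg, centre of mass about 41 mm from the base. May be absent (None).
- bottle_low: Second shortest square white plastic bottle: body 44 x 44 mm, 80 mm tall, neck and round cap (26 mm across) up to 103 mm. Origin: centre of its base; +z from base to cap. Starts toppled, lying on a flat side (origin 22 mm above the sill), cap roughly to -y. 0.1 to 0.22 kg, centre of mass about 44 mm from the base. May be absent (None).
- bottle_mid: Second tallest square white plastic bottle: body 44 x 44 mm, 86 mm tall, neck and round cap (26 mm across) up to 109 mm. Origin: centre of its base; +z from base to cap. Starts toppled, lying on a flat side (origin 22 mm above the sill), cap roughly to -y. 0.1 to 0.22 kg, centre of mass about 47 mm from the base. May be absent (None).
- bottle_tall: Tallest square white plastic bottle: body 44 x 44 mm, 92 mm tall, neck and round cap (26 mm across) up to 115 mm. Origin: centre of its base; +z from base to cap. Starts toppled, lying on a flat side (origin 22 mm above the sill), cap roughly to -y. 0.1 to 0.22 kg, centre of mass about 50 mm from the base. May be absent (None).
- canister: Round aluminium swab canister with a lever-closed lid, 76 mm across, 102 mm high. Bystander: leave it where it stands. Origin: centre of its underside, +z up.
- tumbler: Frosted glass tumbler, mouth 72 mm across, 95 mm high. Bystander: leave it where it stands. Origin: centre of its underside, +z up.
- shaver_case: White plastic shaver case, 165 x 70 x 44 mm. Bystander: leave it where it stands. Origin: centre of its underside, +z up.
- clipper: Chrome nail clipper lying flat, 60 x 14 x 11 mm. Bystander: leave it where it stands. Origin: centre of its underside, +z up.
- ceramic_box: Blue-glazed ceramic box with a lid, 76 x 76 mm, 64 mm high with its lid knob. Bystander: leave it where it stands. Origin: centre of its underside, +z up.
- cream_jar: Squat round amber jar with a white lid, 60 mm across, 42 mm high. Bystander: leave it where it stands. Origin: centre of its underside, +z up.
Things that resemble listed ones, but are neither listed nor needed, are in the scene too. What is shaped like the bottle_short but orange or turquoise is not meant.

How it is judged:
On the way, in this order (a step that is already met when the one before it is completed fails the run):
1. the clamp knob is undone (value of joint knob below 0.45 rad), for 0.2 s.
2. all the bottles stand upright in the channel, let go, between the fixed end and the stop (angle between each of bottle_short, bottle_low, bottle_mid, bottle_tall's own z axis and vertical below 0.12 rad and z of bottle_short in the frame of rack between 0 and 0.009 m and x of bottle_short in the frame of rack between -0.014 and 0.014 m and y of each of bottle_short, bottle_low, bottle_mid, bottle_tall in the frame of end_face above 0.017 m and y of each of bottle_short, bottle_low, bottle_mid, bottle_tall in the frame of stop_face below -0.017 m and linear speed of each of bottle_short, bottle_low, bottle_mid, bottle_tall below 0.03 m/s and z of bottle_low in the frame of rack between 0 and 0.009 m and x of bottle_low in the frame of rack between -0.014 and 0.014 m and z of bottle_mid in the frame of rack between 0 and 0.009 m and x of bottle_mid in the frame of rack between -0.014 and 0.014 m and z of bottle_tall in the frame of rack between 0 and 0.009 m and x of bottle_tall in the frame of rack between -0.014 and 0.014 m and contact force between each of bottle_short, bottle_low, bottle_mid, bottle_tall and the fingers below 0.1 N), for 0.2 s.
3. the stop holds the row snug against the fixed end and the knob is tight (angle between each of bottle_short, bottle_low, bottle_mid, bottle_tall's own z axis and vertical below 0.12 rad and z of bottle_short in the frame of rack between 0 and 0.009 m and x of bottle_short in the frame of rack between -0.014 and 0.014 m and y of each of bottle_short, bottle_low, bottle_mid, bottle_tall in the frame of end_face above 0.017 m and y of each of bottle_short, bottle_low, bottle_mid, bottle_tall in the frame of stop_face below -0.017 m and linear speed of each of bottle_short, bottle_low, bottle_mid, bottle_tall below 0.03 m/s and z of bottle_low in the frame of rack between 0 and 0.009 m and x of bottle_low in the frame of rack between -0.014 and 0.014 m and z of bottle_mid in the frame of rack between 0 and 0.009 m and x of bottle_mid in the frame of rack between -0.014 and 0.014 m and z of bottle_tall in the frame of rack between 0 and 0.009 m and x of bottle_tall in the frame of rack between -0.014 and 0.014 m and y of any of bottle_short, bottle_low, bottle_mid, bottle_tall in the frame of end_face below 0.029 m and y of any of bottle_short, bottle_low, bottle_mid, bottle_tall in the frame of stop_face above -0.029 m and (horizontal distance between bottle_short and bottle_low below 0.052 m or horizontal distance between bottle_short and bottle_mid below 0.052 m or horizontal distance between bottle_short and bottle_tall below 0.052 m) and (horizontal distance between bottle_low and bottle_short below 0.052 m or horizontal distance between bottle_low and bottle_mid below 0.052 m or horizontal distance between bottle_low and bottle_tall below 0.052 m) and (horizontal distance between bottle_mid and bottle_short below 0.052 m or horizontal distance between bottle_mid and bottle_low below 0.052 m or horizontal distance between bottle_mid and bottle_tall below 0.052 m) and (horizontal distance between bottle_tall and bottle_short below 0.052 m or horizontal distance between bottle_tall and bottle_low below 0.052 m or horizontal distance between bottle_tall and bottle_mid below 0.052 m) and (horizontal distance between any of bottle_short, bottle_low and bottle_mid below 0.052 m or horizontal distance between any of bottle_short, bottle_low and bottle_tall below 0.052 m) and (horizontal distance between any of bottle_short, bottle_mid and bottle_low below 0.052 m or horizontal distance between any of bottle_short, bottle_mid and bottle_tall below 0.052 m) and (horizontal distance between any of bottle_short, bottle_tall and bottle_low below 0.052 m or horizontal distance between any of bottle_short, bottle_tall and bottle_mid below 0.052 m) and value of joint knob above 1.3 rad and velocity of joint stop between -0.005 and 0.005 m/s), for 0.2 s.
At the end, for the whole second after the job is handed in: every bottle present stands upright (0.12 rad) on the channel floor, at rest; one is within 7 mm of the end plate, one within 7 mm of the stop face, neighbours within about 8 mm of each other; the knob is tight (1.3 rad or more) and the stop still (all of step 3); the robot touches nothing.
It fails at once if one of the other things (canister, tumbler, shaver case, clipper, ceramic box, jar) is shifted more than 4 cm (distance of any of canister, tumbler, shaver_case, clipper, ceramic_box, cream_jar from where it was at the start of the episode above 0.04 m).
It fails at once if one of the other things is knocked over (angle between any of canister, tumbler, shaver_case, clipper, ceramic_box, cream_jar's own z axis and vertical above 0.6 rad).
Of bottle_short, bottle_low, bottle_mid, bottle_tall only 3 to 4 are there at a start; the rules pass over those that are not, and their reading is None.
At some moment in a run one of bottle_short, bottle_low, bottle_mid, bottle_tall may be knocked a few centimetres aside while the robot is not near it.
Once in a run the grip may slacken for a moment while it holds something.
It also fails if it takes over 210 s, if anything falls off the work surface, if the arm or the gripper's body presses on something with over 40 N, if the wrist force passes 120 N, or if a joint passes its speed limit or range.

## Working session

There is one attempt and no reset: what is moved stays moved. The work goes in short steps, each a Python script; the robot and the scene stay as the last script left them, time stands still between calls to the robot, and variables do not carry over. Pictures are saved under pics/ and viewed, and the job is handed in when it is done.

```bash
ls; mkdir -p pics; python3 - <<'E'
from station import *
import cv2, numpy as np
for n in ("scene","top"):
    im=read_camera(n); cv2.imwrite(f"pics/{n}0.png",im[:,:,::-1])
    c=camera_info(n); print(n,{k:np.round(np.array(v),4).tolist() if not isinstance(v,str) else v for k,v in c.items()})
print(get_time(),get_tcp_pos(),get_ee_rot(),get_grip_width())
E
```

```text
pics
scene {'intrinsics': [[446.06, 0.0, 323.8797], [0.0, 446.06, 245.8028], [0.0, 0.0, 1.0]], 'T': [[-0.3058, -0.6694, 0.6771, 1.1962], [0.952, -0.2029, 0.2293, 0.2107], [-0.0161, 0.7147, 0.6993, 0.7646], [0.0, 0.0, 0.0, 1.0]]}
top {'intrinsics': [[451.5598, 0.0, 309.5842], [0.0, 451.5598, 240.2867], [0.0, 0.0, 1.0]], 'T': [[0.0029, 0.9978, -0.0667, 0.4842], [-0.9999, 0.0037, 0.0127, 0.01], [0.0129, 0.0666, 0.9977, 1.0392], [0.0, 0.0, 0.0, 1.0]]}
0.1 [0.16762539 0.60158218 0.22199649] [ 4.00926339e-04  7.96396057e-01  6.04775050e-01 -5.45987740e-04] 1.0009142569280476
```

View pics/scene0.png

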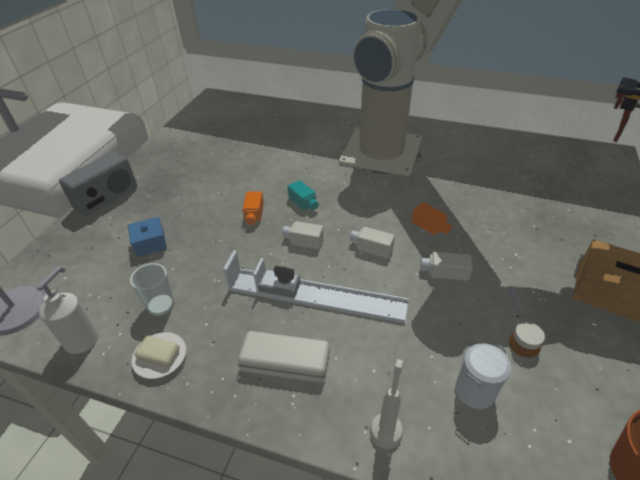

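View pics/top0.png

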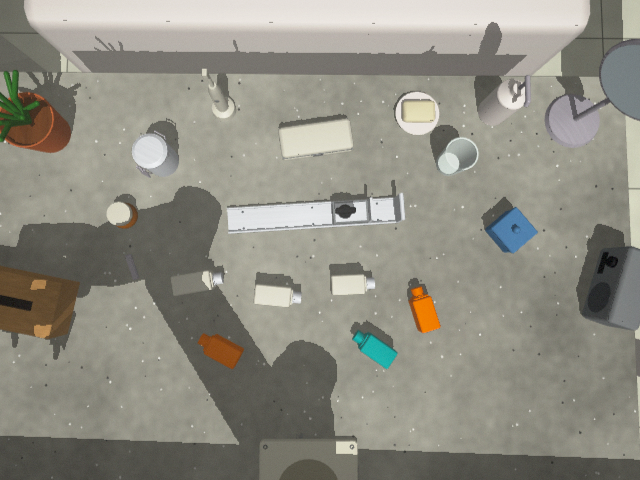

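The scene view shows three white bottles lying down, at about (303,233), (374,241) and (447,265). The rack runs from (230,270) to (407,305) with a black knob near (285,274). In the top view the white bottles are at (350,282), (275,293) and (193,281). The orange, turquoise and brown-orange ones are decoys. I'll enlarge the view next.

```bash
cat > h.py <<'E'
import numpy as np, cv2
from station import *
from scipy.spatial.transform import Rotation as R
def pix2w(cam,u,v,z):
    c=camera_info(cam);K=np.array(c["intrinsics"]);T=np.array(c["T"])
    d=np.linalg.inv(K)@[u,v,1]; d=T[:3,:3]@[d[0],-d[1],-d[2]]; o=T[:3,3]
    return o+d*(z-o[2])/d[2]
def w2pix(cam,p):
    c=camera_info(cam);K=np.array(c["intrinsics"]);T=np.array(c["T"])
    q=T[:3,:3].T@(np.array(p)-T[:3,3]); q=K@[q[0],-q[1],-q[2]]; return q[:2]/q[2]
def crop(im,x0,y0,x1,y1,s,name,draw=()):
    c=np.ascontiguousarray(cv2.resize(im[y0:y1,x0:x1],None,fx=s,fy=s,interpolation=cv2.INTER_CUBIC)[:,:,::-1])
    for (a,b) in draw:
        cv2.circle(c,(int(round((a-x0+.5)*s)),int(round((b-y0+.5)*s))),2,(0,0,255),-1)
    cv2.imwrite("pics/"+name,c)
E
python3 - <<'E'
from h import *
im=cv2.imread("pics/top0.png")[:,:,::-1]
crop(im,220,170,420,320,4,"t1.png"); crop(im,100,190,250,310,5,"t2.png")
im=cv2.imread("pics/scene0.png")[:,:,::-1]
crop(im,210,200,410,350,4,"s1.png")
E
```

```text
(no output)
```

View pics/t1.png

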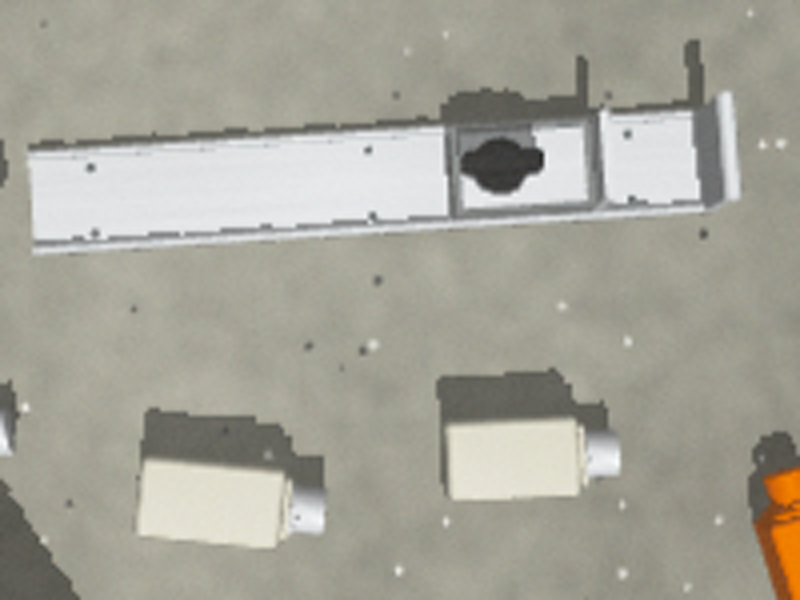

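View pics/t2.png

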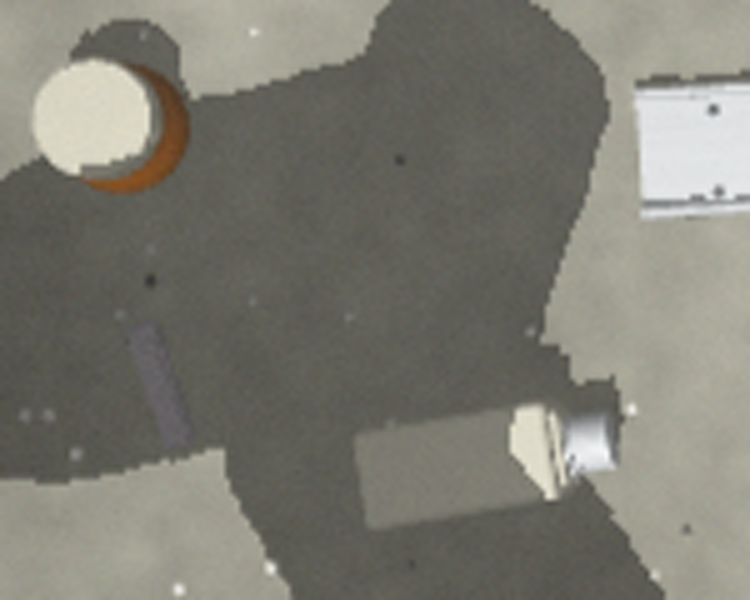

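View pics/s1.png

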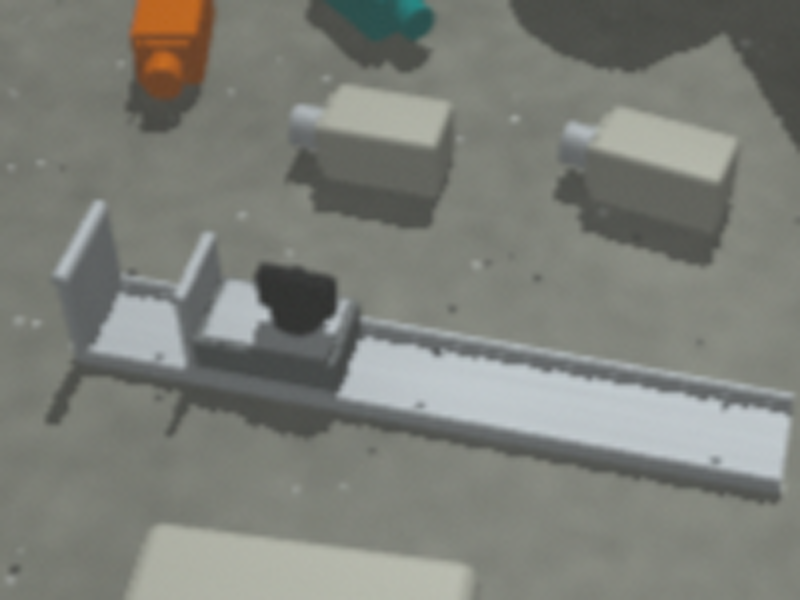

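Only three bottles are white: top (350,282), (275,293) and (193,281). The last one lies in shadow and has a white patch. The two orange ones and the turquoise one are decoys. Next I'll fit the poses of the rack, stop, knob and bottles.

```bash
cat > fit.py <<'E'
from h import *
from scipy.optimize import least_squares
def top(a,b): return ("top",220+a/4-.5,170+b/4-.5)
def sc(a,b): return ("scene",210+a/4-.5,200+b/4-.5)
# rack model points -> picks
P=[((.029,.205,.012),top(28,148)),((-.029,.205,.012),top(35,246)),((.029,.205,.012),sc(792,397)),((-.029,.205,.012),None),
   ((.029,-.180,.066),None)]
# scene camera looks from +x side: near side in scene image is +x
P=[((.029,.205,.012),top(28,148)),((-.029,.205,.012),top(35,246)),
   ((-.029,.205,.012),sc(793,396)),((.029,.205,.012),sc(781,484)),
   ((.029,.205,0),sc(779,495)),((.029,.205-.385,.0),sc(78,358))]
def f(p):
    r=R.from_euler('z',p[2]).as_matrix(); o=[]
    for m,k in P: o+=list(w2pix(k[0],r@m+[p[0],p[1],0])-k[1:])
    return np.array(o)
s=least_squares(f,[.55,0,.05],loss='soft_l1'); print(s.x,np.round(f(s.x).reshape(-1,2),1).tolist())
np.save("rack.npy",s.x)
x,y,a=s.x; r=R.from_euler('z',a).as_matrix()
W=lambda m:r@m+[x,y,0]
im={n:cv2.imread(f"pics/{n}0.png")[:,:,::-1] for n in("top","scene")}
stop=.04-.18
import sys
if len(sys.argv)>1: stop=float(sys.argv[1])-.18
pts=[(sx*.029,yy,.012) for sx in(-1,1) for yy in np.arange(-.18,.206,.035)]+[(sx*.033,-.18,z) for sx in(-1,0,1) for z in(.004,.066)]
pts+=[(sx*.0245,stop,.06) for sx in(-1,0,1)]+[(sx*.0245,stop+.086-.006,.031) for sx in(-1,0,1)]+[(0,stop+.06,.072),(0,stop+.06+.022,.072),(0,stop+.06-.022,.072)]
crop(im["top"],220,170,420,320,4,"ft.png",[w2pix("top",W(m)) for m in pts])
crop(im["scene"],210,200,410,350,4,"fs.png",[w2pix("scene",W(m)) for m in pts])
E
python3 fit.py
```

```text
[ 0.61099257 -0.0185155   0.05516492] [[-0.3, 0.4], [-1.0, 1.2], [-0.5, 0.4], [-1.0, -0.1], [-1.2, 0.7], [1.8, 0.6]]
```

View pics/ft.png

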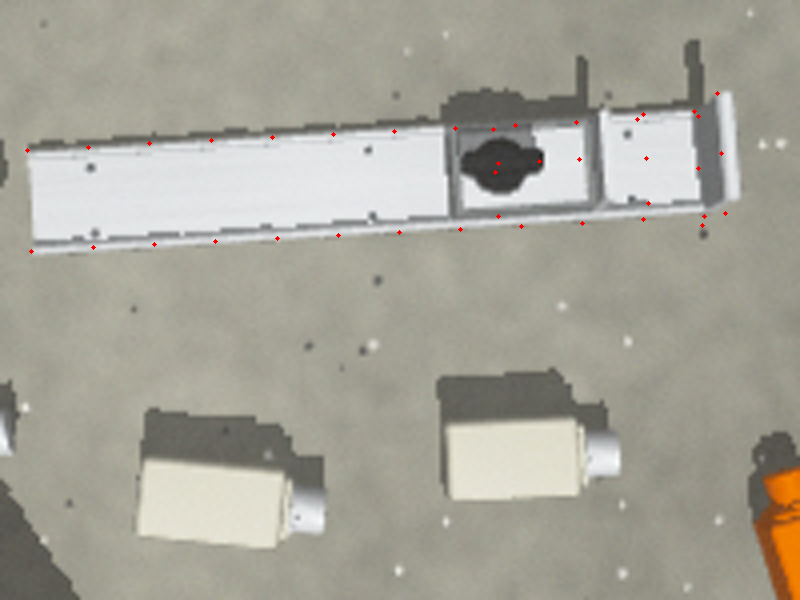

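View pics/fs.png

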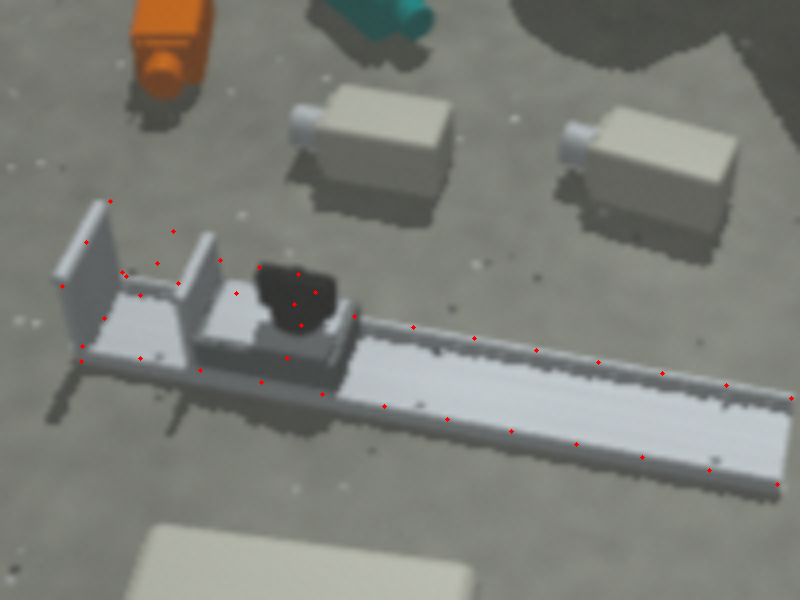

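```bash
python3 - <<'E'
from h import *
im=cv2.imread("pics/top0.png")[:,:,::-1]
crop(im,330,180,410,240,10,"t3.png"); crop(im,222,190,302,250,10,"t4.png")
E
```

```text
(no output)
```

View pics/t3.png

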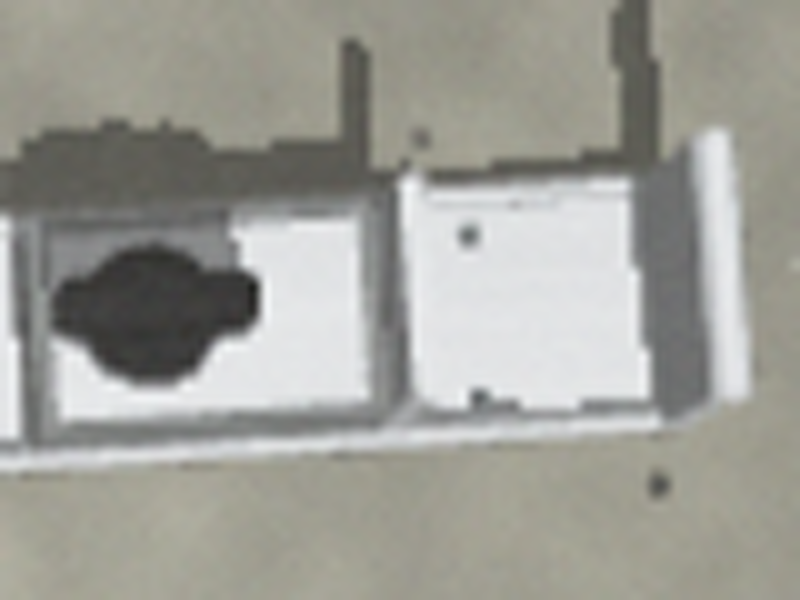

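View pics/t4.png

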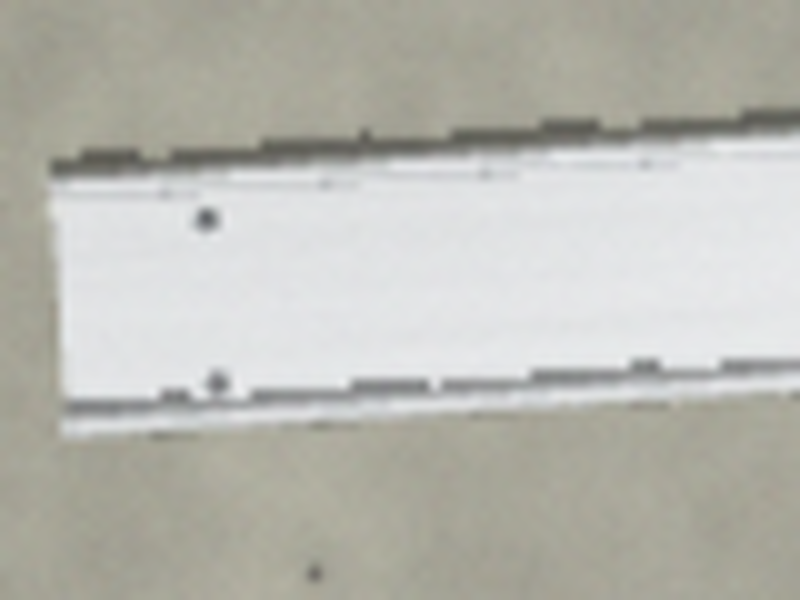

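```bash
cat > fit2.py <<'E'
from h import *
from scipy.optimize import least_squares
# (model, cam, u, v) with nan to ignore
n=np.nan
def sc(a,b): return ("scene",210+a/4-.5,200+b/4-.5)
P=[((.029,.205,.012),"top",226.5,207.3),((.029,-.18,.012),"top",392.7,197),((-.029,.205,.0),"top",227.7,233.2),((-.029,-.18,.0),"top",395.7,222),
((0,-.18,.066),"top",400,n),((0,-.18,.004),"top",394,n),
((-.029,.205,.012),*sc(793,396)),((.029,.205,.012),*sc(781,484)),((.029,.205,0),*sc(779,496)),((-.029,.03,.012),*sc(474,338)),((.029,.205-.385,.0),*sc(80,361)),
((.029,-.18,.066),*sc(67,280)),((-.029,-.18,.066),*sc(106,203))]
S=[((0,.006,.06),"top",370,n),((0,.06,.072),"top",345.2,209.5)]
def f(p):
    r=R.from_euler('z',p[2]).as_matrix(); o=[]
    for m,c,u,v in P: o+=list(w2pix(c,r@m+[p[0],p[1],0])-[u,v])
    for m,c,u,v in S: o+=list(w2pix(c,r@(np.array(m)+[0,-.18+p[3],0])+[p[0],p[1],0])-[u,v])
    return np.nan_to_num(np.array(o))
s=least_squares(f,[.61,-.0185,.06,.04],loss='soft_l1'); print(s.x); print(np.round(f(s.x).reshape(-1,2),1).tolist())
np.save("rack.npy",s.x)
E
python3 fit2.py
```

```text
[ 0.61151935 -0.01808028  0.06349099  0.05823118]
[[-0.5, 0.1], [0.8, 0.6], [0.4, -0.1], [-1.4, 1.2], [-0.6, 0.0], [-0.2, 0.0], [-0.4, 0.0], [-0.7, -0.4], [-0.8, 0.0], [0.1, 0.2], [1.2, 0.6], [-0.6, 0.9], [0.0, 1.3], [-0.3, 0.0], [0.4, 0.1]]
```

```bash
cat >> h.py <<'E'
def rack(): return np.load("rack.npy")
def W(m):
    p=rack(); return R.from_euler('z',p[2]).apply(m)+[p[0],p[1],0]
def q_of(Rm):
    q=R.from_matrix(Rm).as_quat(); return [q[3],q[0],q[1],q[2]]
def frame(phi,t=0.0):
    "jaw along horizontal angle phi; tool z tilted from straight down by t, about the jaw axis (right-hand)"
    x=np.array([np.cos(phi),np.sin(phi),0]); z=R.from_rotvec(t*x).apply([0,0,-1]); 
    return np.stack([x,np.cross(z,x),z],1)
def tcp_for(g,Rm): return np.array(g)+0.019*Rm[:,2]
E
python3 - <<'E'
from h import *
a=rack()[2]; k=W([0,-.18+.0582+.06,0]); print(k)
for off in (0,np.pi):
  for kn in (1.54,.8,.1,1.65):
    ph=a+1.571-kn+off
    for z in(.049,.15):
      q=inverse_kinematics([k[0],k[1],z],q_of(frame(ph))); print(off,kn,z,None if q is None else np.round(q,2))
E
```

```text
[ 0.61544046 -0.07975576  0.        ]
0 1.54 0.049 [-0.15  0.65  1.73 -0.    0.77 -0.24]
0 1.54 0.15 [-0.15  0.5   1.69 -0.    0.95 -0.24]
0 0.8 0.049 [-0.15  0.65  1.73 -0.    0.77 -0.98]
0 0.8 0.15 [-0.15  0.5   1.69 -0.    0.95 -0.98]
0 0.1 0.049 [-0.15  0.65  1.73 -0.    0.77 -1.68]
0 0.1 0.15 [-0.15  0.5   1.69 -0.    0.95 -1.68]
0 1.65 0.049 [-0.15  0.65  1.73 -0.    0.77 -0.13]
0 1.65 0.15 [-0.15  0.5   1.69 -0.    0.95 -0.13]
3.141592653589793 1.54 0.049 None
3.141592653589793 1.54 0.15 None
3.141592653589793 0.8 0.049 [-0.15  0.65  1.73 -0.    0.77  2.16]
3.141592653589793 0.8 0.15 [-0.15  0.5   1.69 -0.    0.95  2.16]
3.141592653589793 0.1 0.049 [-0.15  0.65  1.73 -0.    0.77  1.46]
3.141592653589793 0.1 0.15 [-0.15  0.5   1.69 -0.    0.95  1.46]
3.141592653589793 1.65 0.049 None
3.141592653589793 1.65 0.15 None
```

```bash
python3 - <<'E'
from h import *
a=rack()[2]; k=W([0,-.18+.0582+.06,0]); q=q_of(frame(a+.03))
move_pose([k[0],k[1],.16],q)
f0=get_ft_force()
hit=movel([k[0],k[1],.050],v=.12,until_force=8)
print(hit,get_tcp_pos(),get_ft_force()-f0)
command_gripper(0.0); print(get_grip_width()*88,get_ft_force()-f0,get_ft_torque(),get_time())
im=read_camera("scene"); crop(im,200,190,400,340,4,"s2.png")
E
```

```text
False [ 0.61606927 -0.07982335  0.05067401] [ 0.36073298  0.17887049 -0.6143287 ]
12.014028681712992 [ 2.43821353  1.0416899  -2.51680388] [-0.07982218 -0.25524442 -0.0892201 ] 5.1917
```

View pics/s2.png

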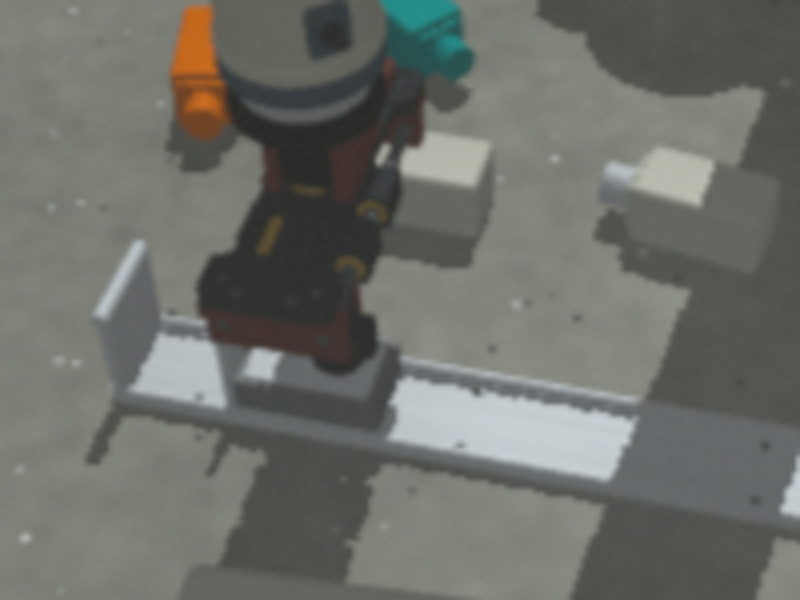

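The gripper has closed to 12.0 mm on the wing with little side force. Now I'll unscrew counter-clockwise.

```bash
python3 - <<'E'
from h import *
a=rack()[2]; k=get_tcp_pos()
for d in np.linspace(0,1.42,6)[1:]:
    movel(k,q_of(frame(a+.03+d)),v=.15)
    print(round(d,2),np.round(get_ft_force(),1),np.round(get_ft_torque(),2),round(get_grip_width()*88,2),round(get_time(),2))
print(get_tcp_pos(),get_joint_pos()[5])
E
```

```text
0.28 [ 2.2  1.8 -2.9] [ 0.33 -0.45  0.16] 11.87 5.67
0.57 [ 3.4  3.4 -5.2] [ 0.51 -0.78  0.18] 11.82 6.11
0.85 [ 4.4  1.9 -5.5] [ 0.21 -0.9   0.13] 12.05 6.54
1.14 [ 4.6  1.8 -5.7] [ 0.24 -1.03  0.14] 11.91 6.97
1.42 [ 5.3  1.3 -6.1] [ 0.26 -1.05  0.15] 11.77 7.41
[ 0.61660928 -0.07976699  0.0499248 ] -1.656810776501068
```

```bash
python3 - <<'E'
from h import *
a=rack()[2]; k=get_tcp_pos(); u=np.array([-np.sin(a),np.cos(a),0])
wait(.3)
movel(k+.02*u,v=.06); print(np.round(get_ft_force(),1),np.round(get_ft_torque(),2))
movel(k+.222*u,v=.1); print(np.round(get_ft_force(),1),np.round(get_ft_torque(),2),get_tcp_pos(),get_grip_width()*88)
command_gripper(.35)
p=get_tcp_pos(); print(np.round(get_ft_force(),1))
movel([p[0],p[1],.2],v=.25)
movej([.9]+list(get_joint_pos()[1:]))
for n in("scene","top"):
    cv2.imwrite(f"pics/{n}1.png",read_camera(n)[:,:,::-1])
print(get_time())
E
```

```text
[ 2.7  1.5 -3.7] [ 0.19 -0.6  -0.01]
[-5.3  0.5  1.2] [ 0.16  0.93 -0.07] [0.60186231 0.1416678  0.04983668] 11.87497107206186
[-0.1 -0.6  0.2]
13.2667
```

View pics/top1.png

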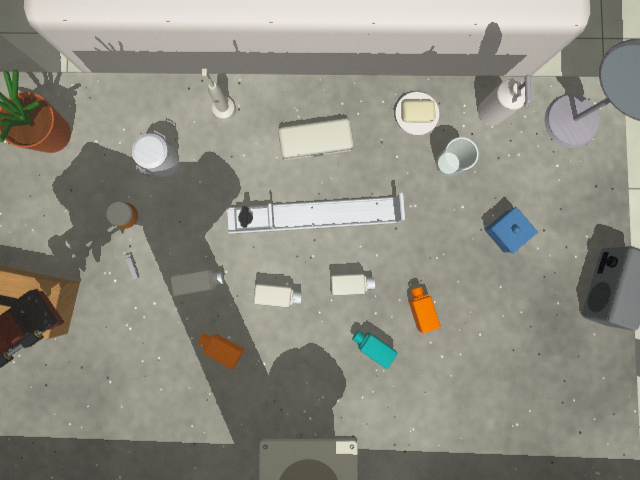

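View pics/scene1.png

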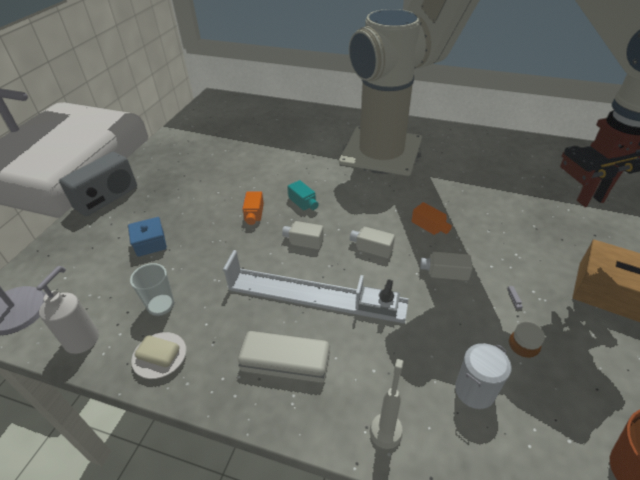

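The stop is now back near the open end, with the knob at top (245,216). Next I'll fit the bottles.

```bash
python3 - <<'E'
from h import *
im=cv2.imread("pics/top1.png")[:,:,::-1]
a=cv2.resize(im[262:312,320:385],None,fx=6,fy=6,interpolation=cv2.INTER_CUBIC)
b=cv2.resize(im[270:320,245:310],None,fx=6,fy=6,interpolation=cv2.INTER_CUBIC)
c=cv2.resize(im[258:308,165:230],None,fx=6,fy=6,interpolation=cv2.INTER_CUBIC)
c=np.clip(c.astype(float)*1.6,0,255).astype(np.uint8)
cv2.imwrite("pics/b.png",np.vstack([np.hstack([a,b]),np.hstack([c,c])])[:,:,::-1])
E
```

```text
(no output)
```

View pics/b.png

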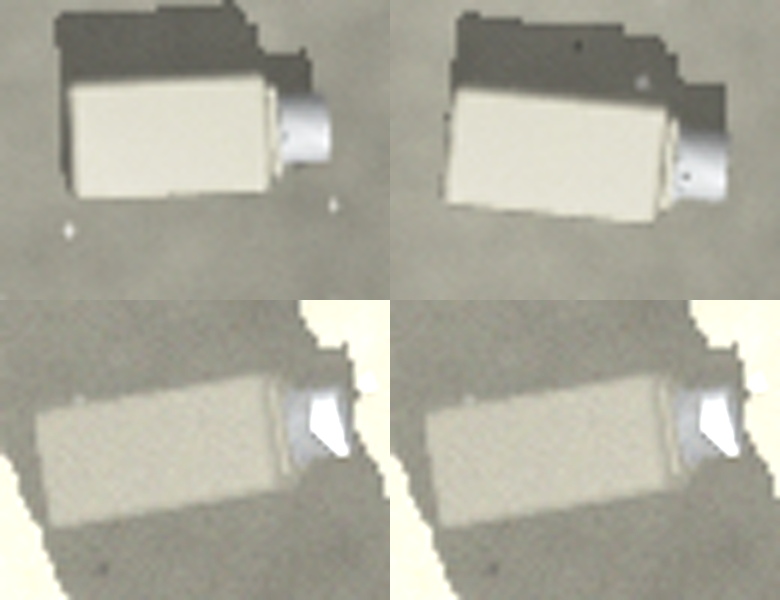

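```bash
cat >> h.py <<'E'
def bottle(off,c,s=6,z=.044):
    "c: base-left-top, base-left-bot, cap-side-top, cap-side-bot crop px of top face -> base centre xy, axis angle, L, width"
    P=[pix2w("top",off[0]+u/s-.5,off[1]+v/s-.5,z)[:2] for u,v in c]
    b=(P[0]+P[1])/2; t=(P[2]+P[3])/2; d=t-b; L=np.linalg.norm(d)
    w=(np.linalg.norm(P[0]-P[1])+np.linalg.norm(P[2]-P[3]))/2
    return b,np.arctan2(d[1],d[0]),L,w
E
python3 - <<'E'
from h import *
for n,o,c in (("A",(320,262),[(72,85),(76,198),(266,76),(268,190)]),("B",(245,270),[(67,90),(57,204),(275,105),(265,220)]),("C",(165,258),[(37,112),(52,228),(262,75),(280,187)])):
    print(n,bottle(o,c))
E
```

```text
A (array([ 0.45234634, -0.05175375]), np.float64(-1.5245439505512894), np.float64(0.07084414046763472), np.float64(0.04139856915528843))
B (array([0.43250545, 0.11687024]), np.float64(-1.6426039883093047), np.float64(0.07605301950878868), np.float64(0.041666043449854584))
C (array([0.44985469, 0.29804231]), np.float64(-1.3973831397583012), np.float64(0.0832859909131894), np.float64(0.041952364452804786))
```

```bash
python3 - <<'E'
from h import *
a=rack()[2]; B={"A":((.4523,-.0518),-1.5245),"B":((.4325,.1169),-1.6426),"C":((.4499,.2980),-1.3974)}
for n,(b,be) in B.items():
  g=np.array([b[0]+.042*np.cos(be),b[1]+.042*np.sin(be),.026])
  for t in (30,45,60):
   for o in (0,np.pi):
    s=1 if o==0 else -1
    Rm=frame(be+np.pi/2+o,s*np.radians(t)); q=inverse_kinematics(tcp_for(g,Rm),q_of(Rm))
    q2=inverse_kinematics(tcp_for(g+[0,0,.12],Rm),q_of(Rm))
    print(n,t,round(o,1),None if q is None else np.round(q,2),None if q2 is None else np.round(q2,2))
for i in range(3):
  for t in (30,45,60):
   for o in (0,np.pi):
    s=1 if o==0 else -1
    Rm=frame(a+o,s*np.radians(t-90)); g=W([0,-.18+.026+.048*i,.046])
    q=inverse_kinematics(tcp_for(g,Rm),q_of(Rm)); print("place",i,t,round(o,1),None if q is None else np.round(q,2))
E
```

```text
A 30 0 [-0.5   0.7   1.96  0.59  0.87 -1.02] [-0.5   0.47  1.95  0.51  1.07 -0.87]
A 30 3.1 [-0.5   0.7   1.96  0.59  0.87  2.12] [-0.5   0.47  1.95  0.51  1.07  2.27]
A 45 0 [-0.59  0.81  1.88  0.69  1.11 -1.16] [-0.59  0.59  1.89  0.64  1.27 -1.03]
A 45 3.1 [-0.59  0.81  1.88  0.69  1.11  1.98] [-0.59  0.59  1.89  0.64  1.27  2.12]
A 60 0 [-0.66  0.94  1.79  0.74  1.34 -1.25] [-0.66  0.72  1.82  0.72  1.47 -1.13]
A 60 3.1 [-0.66  0.94  1.79  0.74  1.34  1.89] [-0.66  0.72  1.82  0.72  1.47  2.02]
B 30 0 [-0.19  0.65  2.16  0.97  0.65 -1.  ] [-0.19  0.37  2.15  0.73  0.84 -0.68]
B 30 3.1 [-0.19  0.65  2.16  0.97  0.65  2.14] [-0.19  0.37  2.15  0.73  0.84  2.46]
B 45 0 [-0.33  0.76  2.13  1.09  0.88 -1.25] [-0.33  0.48  2.14  0.93  1.02 -0.97]
B 45 3.1 [-0.33  0.76  2.13  1.09  0.88  1.89] [-0.33  0.48  2.14  0.93  1.02  2.17]
B 60 0 [-0.43  0.9   2.07  1.13  1.11 -1.39] [-0.43  0.63  2.12  1.04  1.22 -1.17]
B 60 3.1 [-0.43  0.9   2.07  1.13  1.11  1.75] [-0.43  0.63  2.12  1.04  1.22  1.97]
C 30 0 [ 0.21  0.68  2.01  0.95  0.66 -0.79] [ 0.21  0.45  2.    0.75  0.83 -0.52]
C 30 3.1 
[... 497 characters left out ...]
-1.09  0.92  0.82]
place 0 45 3.1 [ 0.04  0.81  1.75 -1.09  0.92 -2.33]
place 0 60 0 [-0.06  0.74  1.75 -0.8   0.76  0.5 ]
place 0 60 3.1 None
place 1 30 0 [ 0.19  0.92  1.71 -1.2   1.18  1.02]
place 1 30 3.1 [ 0.19  0.92  1.71 -1.2   1.18 -2.12]
place 1 45 0 [ 0.11  0.81  1.75 -1.04  0.96  0.84]
place 1 45 3.1 [ 0.11  0.81  1.75 -1.04  0.96 -2.3 ]
place 1 60 0 [ 0.02  0.73  1.76 -0.78  0.79  0.55]
place 1 60 3.1 None
place 2 30 0 [ 0.27  0.93  1.69 -1.13  1.22  1.02]
place 2 30 3.1 [ 0.27  0.93  1.69 -1.13  1.22 -2.12]
place 2 45 0 [ 0.19  0.82  1.74 -0.98  1.    0.86]
place 2 45 3.1 [ 0.19  0.82  1.74 -0.98  1.   -2.28]
place 2 60 0 [ 0.09  0.73  1.76 -0.75  0.82  0.6 ]
place 2 60 3.1 None
```

```bash
cat >> h.py <<'E'
T45=np.radians(45)
def pick(b,be,s=.042,z=.027):
    g=np.array([b[0]+s*np.cos(be),b[1]+s*np.sin(be),z]); Rm=frame(be+np.pi/2,T45); q=q_of(Rm)
    t=tcp_for(g,Rm)
    move_pose(t-.11*Rm[:,2]+[0,0,.05],q)
    f0=get_ft_force()
    h=movel(t,v=.12,until_force=8); print("down",h,np.round(get_tcp_pos()-t,4))
    command_gripper(0.0); print("grip mm",get_grip_width()*88,"t",get_time())
    movel(t+[0,0,.12],v=.15); print("lift mm",get_grip_width()*88,np.round(get_ft_force()-f0,2))
def snap(tag):
    for n in("scene","top"): cv2.imwrite(f"pics/{n}_{tag}.png",read_camera(n)[:,:,::-1])
E
python3 - <<'E'
from h import *
command_gripper(1.0)
snap("p1")
pick((.4523,-.0518),-1.5245); snap("p1b")
E
```

```text
down False [ 0.0005 -0.0005  0.0004]
grip mm 44.007432636081255 t 18.8917
lift mm 43.83296824304029 [-0.56 -0.54 -1.58]
```

View pics/scene_p1b.png

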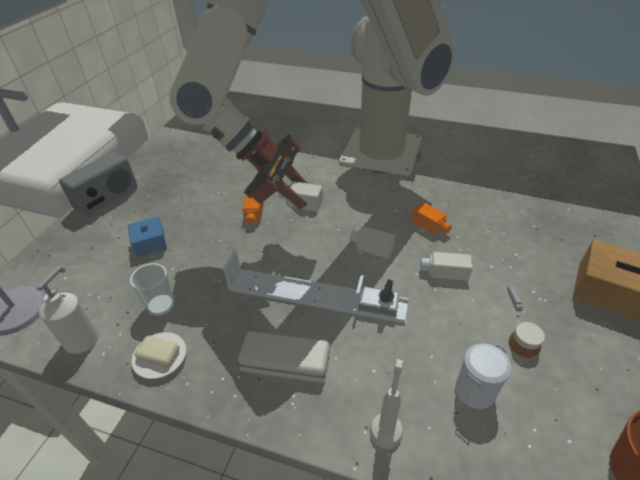

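```bash
cat >> h.py <<'E'
def place_above(yc,s=.042,off=.005,h=.06):
    Rm=frame(rack()[2],T45-np.pi/2); q=q_of(Rm)
    t=tcp_for(W([0,-.18+yc+off,.004+s+h]),Rm); move_pose(t,q)
    print("above; mm",get_grip_width()*88,np.round(get_tcp_pos()-t,4),get_time())
E
python3 - <<'E'
from h import *
p=get_tcp_pos(); movel([p[0],p[1],.20],v=.25)
place_above(.026); snap("p1c")
im=read_camera("scene"); crop(im,200,160,400,310,4,"s3.png")
im=read_camera("top"); crop(im,300,160,460,280,5,"t5.png")
E
```

```text
above; mm 69.27416618079936 [-0.0187 -0.0013  0.0015] 21.8333
```

View pics/s3.png

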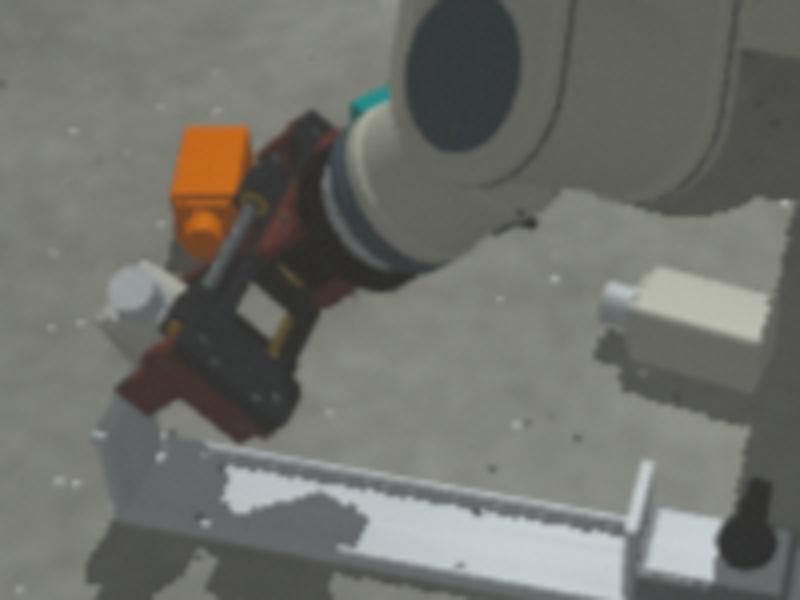

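View pics/t5.png

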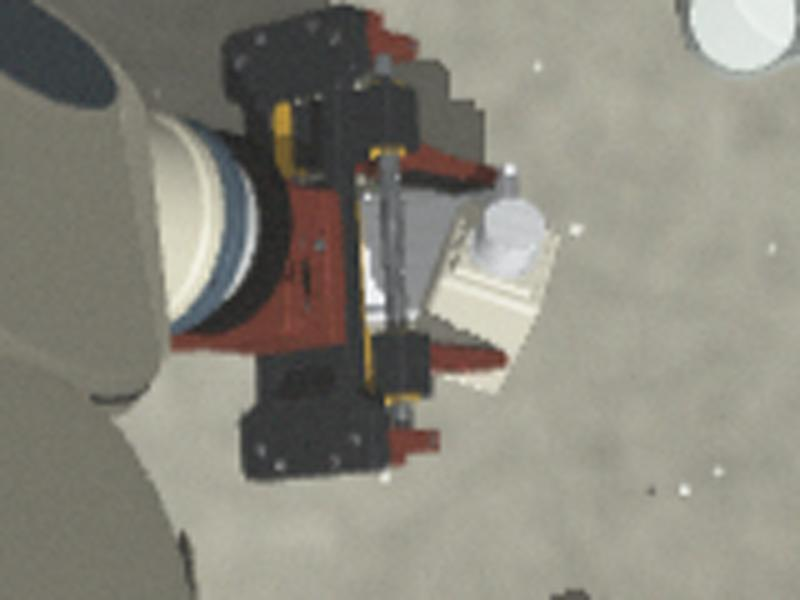

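The arm's path caught the bottle on the end plate: the grip width reads 69 mm and the bottle has twisted. I'll raise it gently and look again.

```bash
python3 - <<'E'
from h import *
print(np.round(get_ft_force(),1),get_tcp_pos(),get_grip_width()*88)
p=get_tcp_pos()
movel(p+[0,0,.04],v=.08)
print(np.round(get_ft_force(),1),get_tcp_pos(),get_grip_width()*88,get_time())
snap("p1d")
im=read_camera("scene"); crop(im,200,130,400,280,4,"s3.png")
im=read_camera("top"); crop(im,300,160,460,280,5,"t5.png")
E
```

```text
[-59.5  42.3  72.4] [ 0.60391787 -0.18144203  0.09535754] 67.28169709827816
[ 0.6  0.6 -2.3] [ 0.60426783 -0.18132543  0.13469582] 46.35875940877821 22.7667
```

View pics/s3.png

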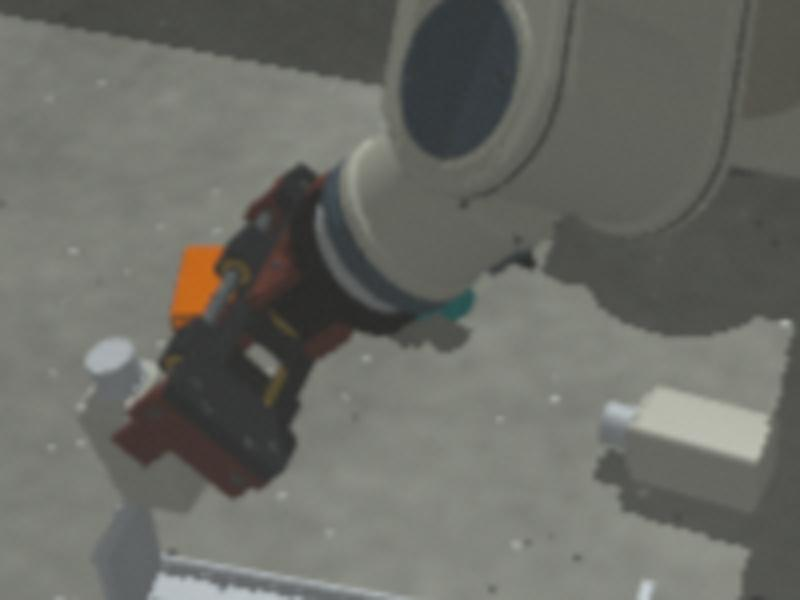

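View pics/t5.png

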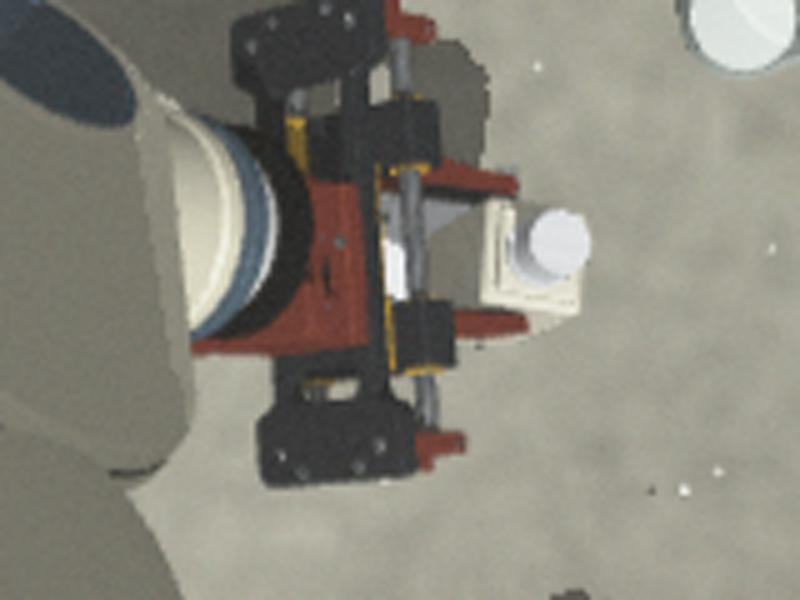

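The bottle is clamped again but pitched, with the cap leaning towards -y. I'll stand it on clear sill, let it settle, and regrasp.

```bash
python3 - <<'E'
from h import *
p=get_tcp_pos()
movel(p+[0,0,.05],v=.15)
Rm=frame(rack()[2],np.radians(-57)); q=q_of(Rm)
t=np.array([.49,-.12,.11])
movel([.49,-.12,.16],q,v=.15); movel(t,v=.15); print(get_tcp_pos(),get_grip_width()*88,np.round(get_ft_force(),2),get_time())
im=read_camera("scene"); crop(im,200,130,400,280,4,"s3.png")
im=read_camera("top"); crop(im,300,200,460,320,5,"t5.png")
E
```

```text
[ 0.49022623 -0.12037732  0.11016103] 46.57342316484377 [-0.01 -0.44 -0.84] 24.9583
```

View pics/s3.png

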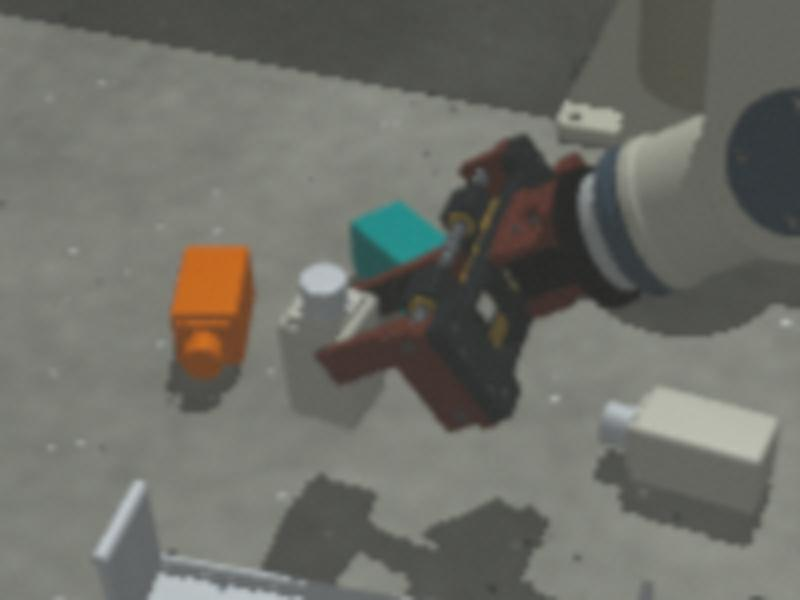

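View pics/t5.png

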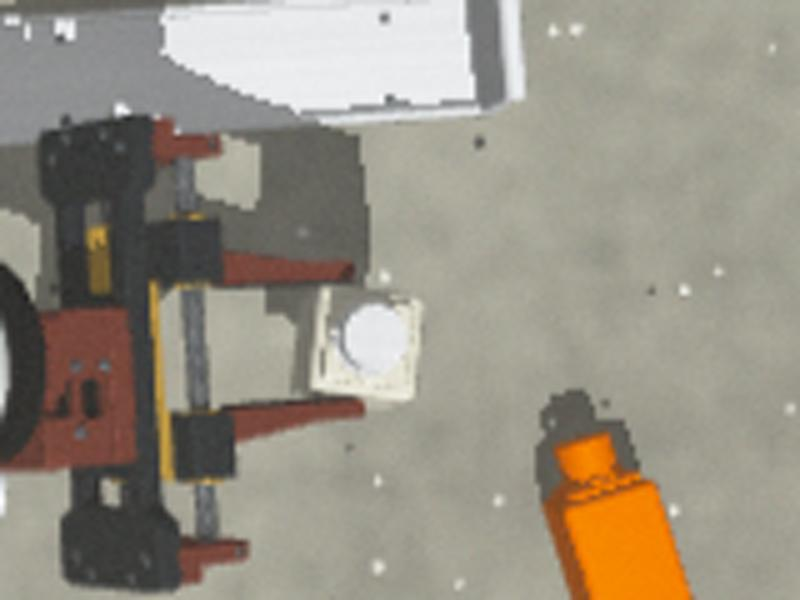

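The bottle is close to upright now, at top about (374,270), with a few degrees of yaw in the jaws. I'll lower it.

```bash
python3 - <<'E'
from h import *
p=get_tcp_pos()
h=movel([p[0],p[1],.02],v=.05,until_force=3); print(h,get_tcp_pos(),np.round(get_ft_force(),2))
command_gripper(1.0)
Rm=frame(rack()[2],np.radians(-57)); p=get_tcp_pos()
movel(p-.10*Rm[:,2]+[0,0,.06],v=.2)
print(get_time())
im=read_camera("scene"); crop(im,200,130,400,280,4,"s3.png"); cv2.imwrite("pics/sx.png",im[:,:,::-1])
im=read_camera("top"); crop(im,340,240,420,300,10,"t5.png"); cv2.imwrite("pics/tx.png",im[:,:,::-1])
E
```

```text
True [ 0.48897744 -0.12056536  0.05654552] [-1.13  0.1  -0.06]
27.8
```

View pics/s3.png

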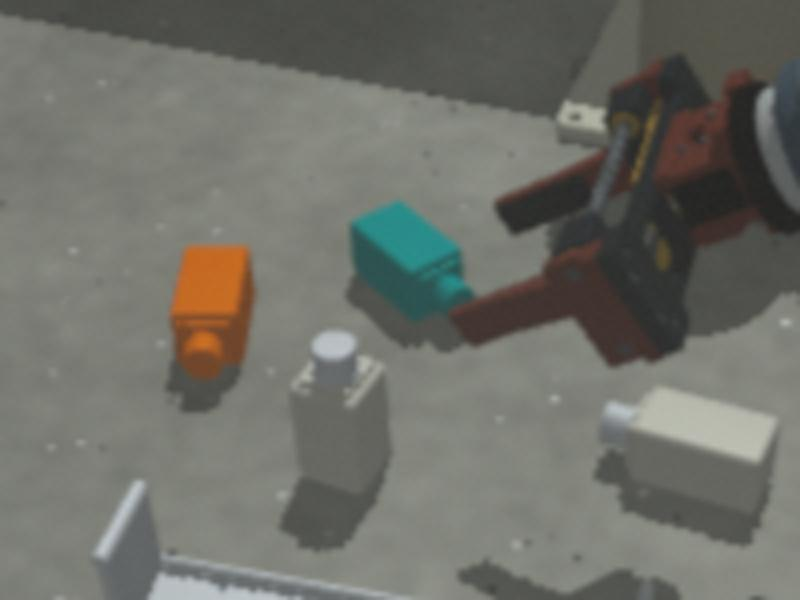

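View pics/t5.png

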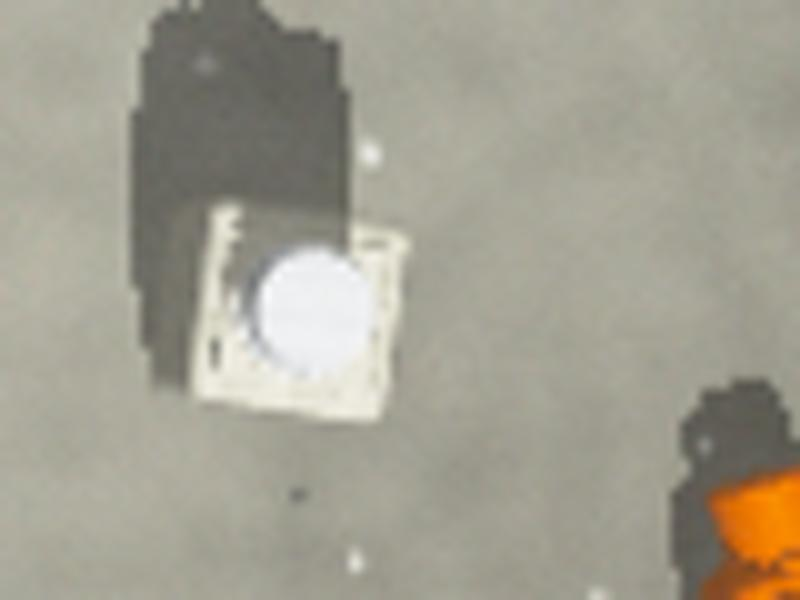

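```bash
cat >> h.py <<'E'
def regrasp(c,phi,z=.044,tilt=T45-np.pi/2,off=0.0):
    Rm=frame(phi,tilt); q=q_of(Rm); u=np.array([-np.sin(phi),np.cos(phi),0])
    t=tcp_for(np.array([c[0],c[1],z])+off*u,Rm)
    move_pose(t-.10*Rm[:,2]+[0,0,.03],q)
    h=movel(t,v=.12,until_force=8); print("down",h)
    command_gripper(0.0); print("grip mm",get_grip_width()*88)
    movel(t+[0,0,.14],v=.2); print("lift mm",get_grip_width()*88,np.round(get_ft_force(),2),get_time())
E
python3 - <<'E'
from h import *
s=pix2w("top",340+300/10-.5,240+314/10-.5,.074); c=pix2w("top",340+313/10-.5,240+313/10-.5,.097); print(s,c)
c=(s+c)/2
regrasp(c[:2],-.137)
im=read_camera("scene"); crop(im,200,130,400,280,4,"s3.png")
E
```

```text
[ 0.48364875 -0.13043737  0.074     ] [ 0.48387862 -0.12980796  0.097     ]
down False
grip mm 44.089733295261944
lift mm 43.87253651132934 [-0.62  0.25 -2.33] 31.0083
```

View pics/s3.png

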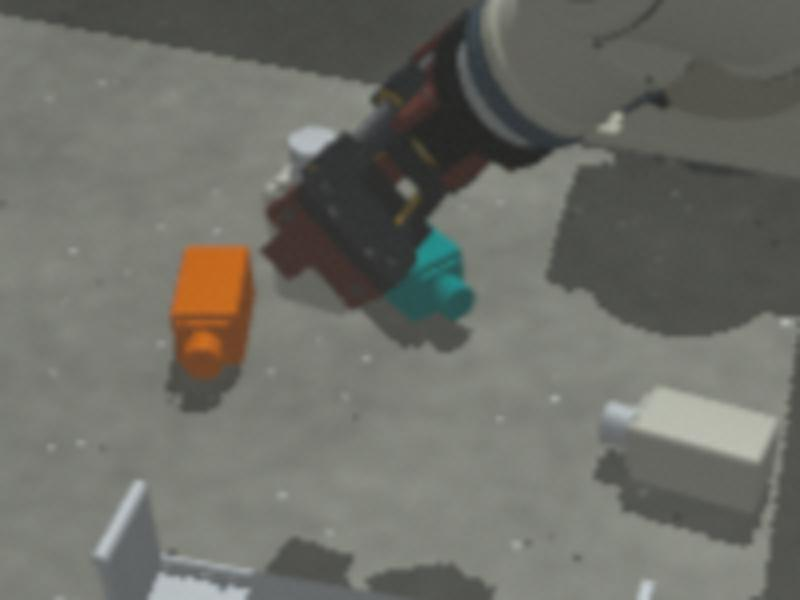

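```bash
cat >> h.py <<'E'
def placept(yc,s,off,h,tilt=T45-np.pi/2,dx=0):
    Rm=frame(rack()[2],tilt); return tcp_for(W([dx,-.18+yc+off,.004+s+h]),Rm),q_of(Rm)
def goto_slot(yc,s,off):
    t,q=placept(yc+.05,s,off,.12); move_pose(t,q)
    t,q=placept(yc,s,off,.09); movel(t,v=.15); print("above mm",get_grip_width()*88,np.round(get_tcp_pos()-t,4),get_time())
    t,q=placept(yc,s,off,.02); movel(t,v=.12)
    im=read_camera("scene"); crop(im,200,170,400,320,4,"s3.png")
    im=read_camera("top"); crop(im,260,160,420,280,5,"t5.png")
E
python3 - <<'E'
from h import *
goto_slot(.027,.044,0)
E
```

```text
above mm 43.9379592392949 [-0.0006 -0.0003 -0.    ] 32.2
```

View pics/s3.png

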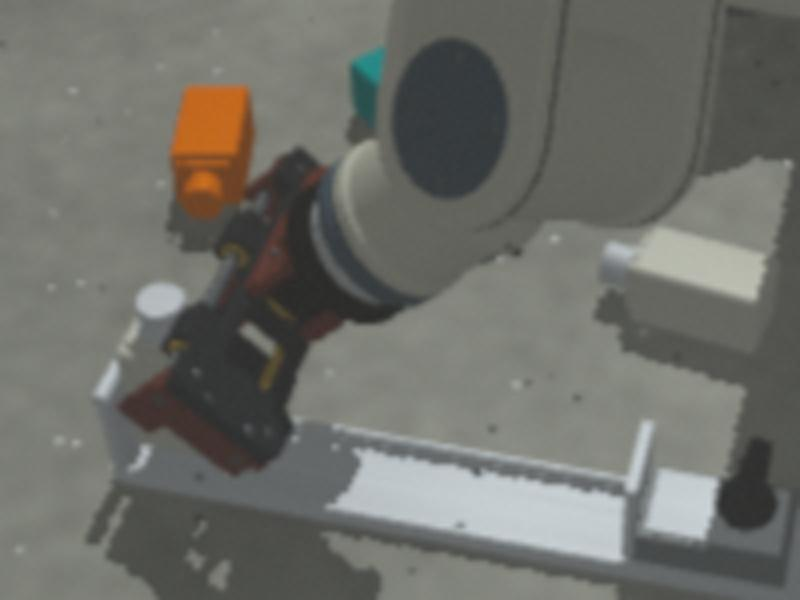

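View pics/t5.png

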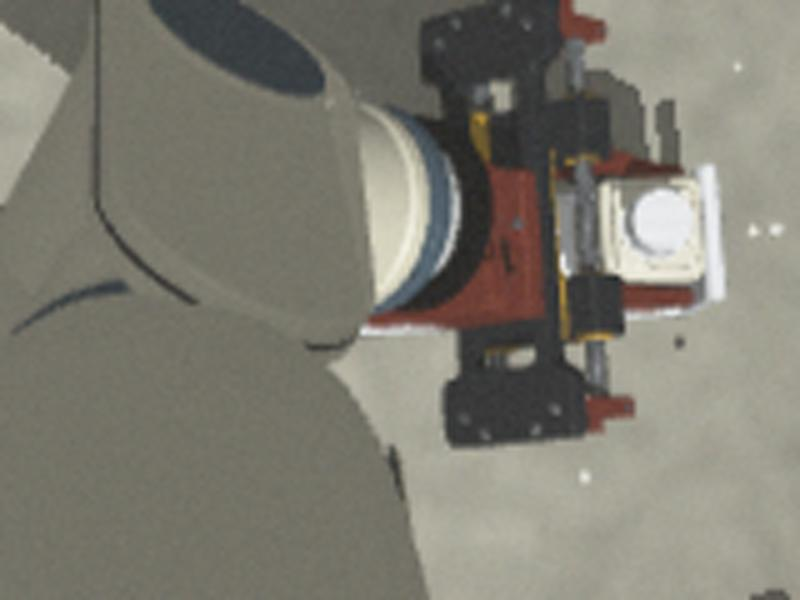

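The bottle is aligned over the first slot: cap at top (392,204), plate at (402,206). Lowering it now.

```bash
cat >> h.py <<'E'
def setdown(yc,s,off):
    t,q=placept(yc,s,off,-.004); h=movel(t,v=.04,until_force=4)
    p=get_tcp_pos(); print("touch",h,"h mm",round((p[2]-t[2]-.004)*1e3,1),np.round(get_ft_force(),2))
    command_gripper(1.0)
    Rm=frame(rack()[2],T45-np.pi/2)
    movel(p-.09*Rm[:,2]+[0,0,.08],v=.2); print(get_time())
    q=list(get_joint_pos()); q[0]=.75; movej(q)
    snap("q")
    im=read_camera("scene"); crop(im,200,170,400,320,4,"s3.png")
    im=read_camera("top"); crop(im,220,160,420,310,4,"t5.png")
E
python3 - <<'E'
from h import *
setdown(.027,.044,0)
E
```

```text
touch True h mm -0.4 [ 0.77 -0.34  0.9 ]
35.3
```

View pics/s3.png

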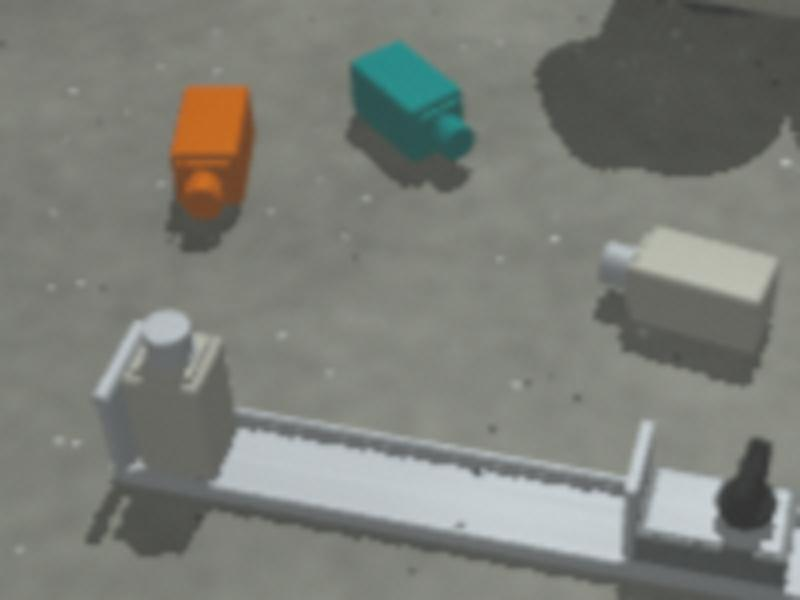

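View pics/top_q.png

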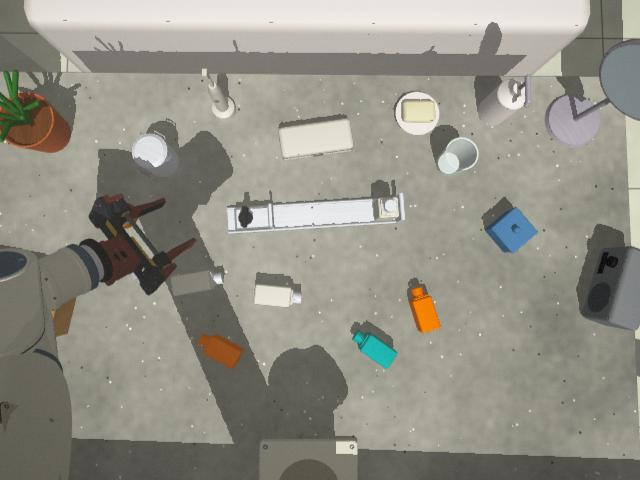

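The first bottle stands in its slot and the other two haven't moved. Next is bottle B.

```bash
python3 - <<'E'
from h import *
p=get_tcp_pos(); movel(p+[0,0,.08],v=.25)
pick((.4325,.1169),-1.6426,s=.044)
im=read_camera("scene"); crop(im,220,130,420,280,4,"s3.png")
im=read_camera("top"); crop(im,220,200,380,320,5,"t5.png")
E
```

```text
down False [ 0.0003 -0.0003  0.0003]
grip mm 43.85929898739503 t 40.9833
lift mm 43.83789484803229 [-0.95  0.26 -2.67]
```

View pics/s3.png

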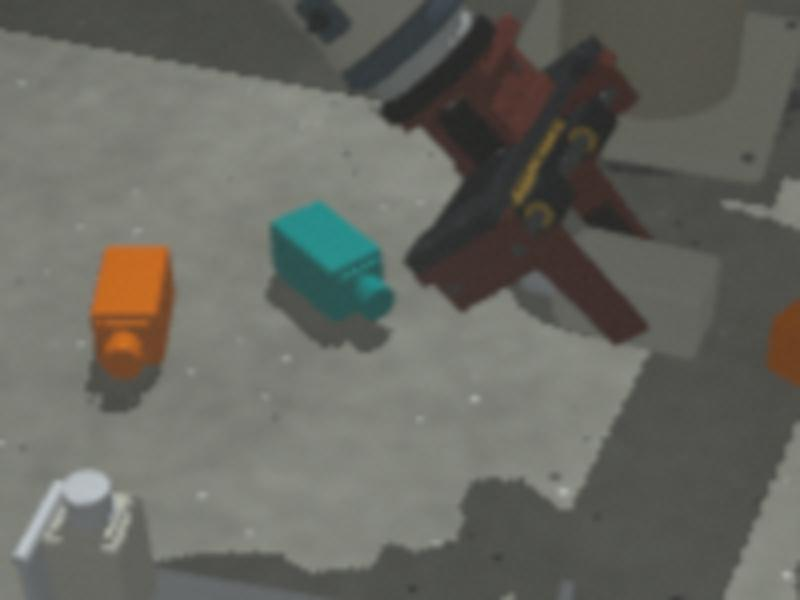

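View pics/t5.png

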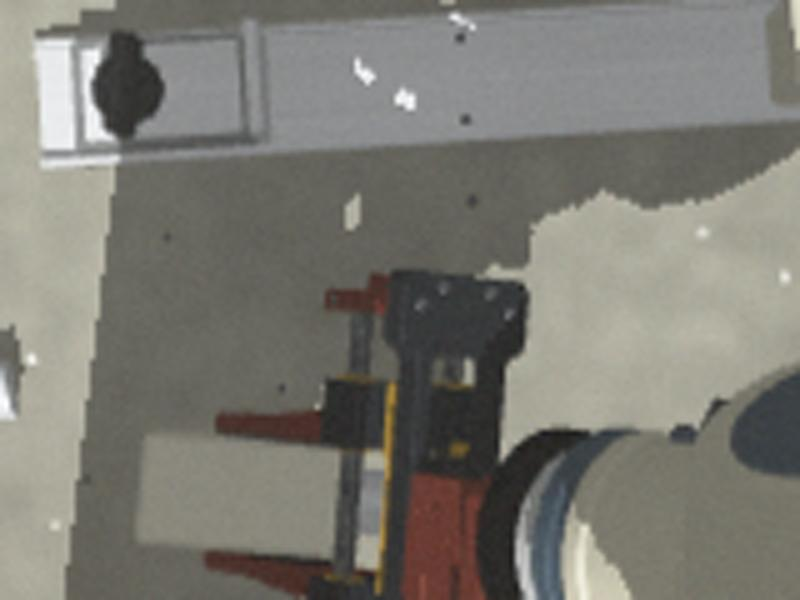

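```bash
python3 - <<'E'
from h import *
p=get_tcp_pos(); movel([p[0],p[1],.26],v=.25)
t,q=placept(.14,.045,.005,.17); move_pose(t,q)
print("grip",get_grip_width()*88)
goto_slot(.0755,.045,.005)
E
```

```text
grip 43.625256051486886
above mm 43.66446556369339 [ 0.0003 -0.0001  0.0008] 45.025
```

View pics/s3.png

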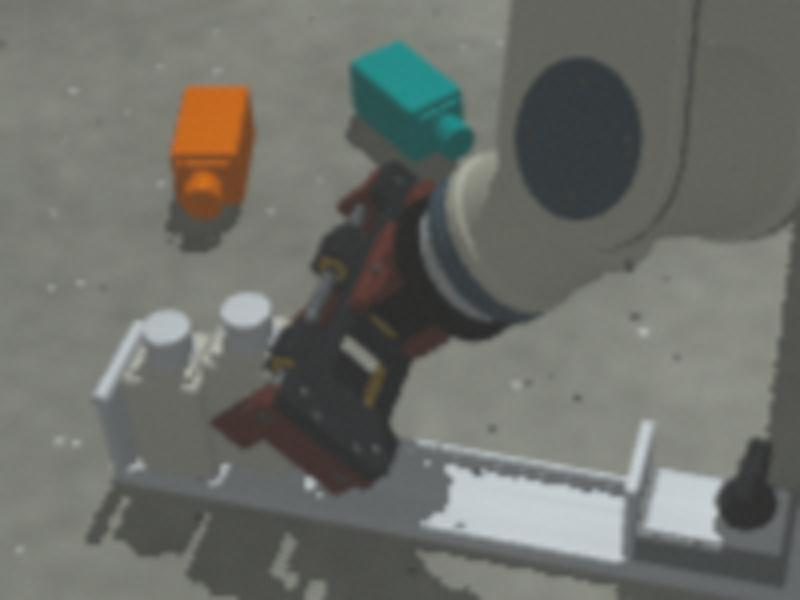

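View pics/t5.png

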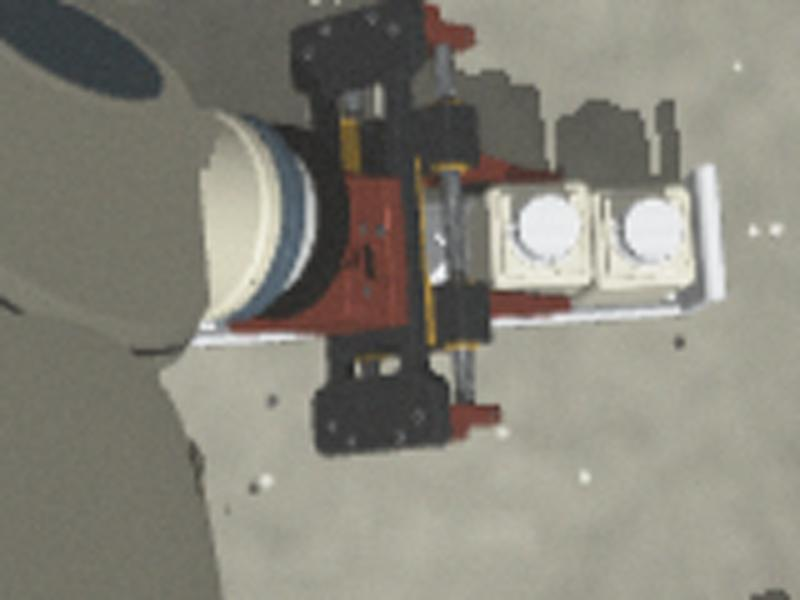

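The second bottle clears the first by a few millimetres: caps at top (370,206) and (390,206). Setting it down.

```bash
python3 - <<'E'
from h import *
setdown(.0755,.045,.005)
im=cv2.imread("pics/top_q.png")[:,:,::-1]
c=cv2.resize(im[258:308,165:230],None,fx=6,fy=6,interpolation=cv2.INTER_CUBIC)
cv2.imwrite("pics/c.png",np.clip(c[:,:,::-1].astype(float)*1.5,0,255).astype(np.uint8))
E
```

```text
touch True h mm 2.0 [ 0.76 -0.13  0.84]
48.0917
```

View pics/s3.png

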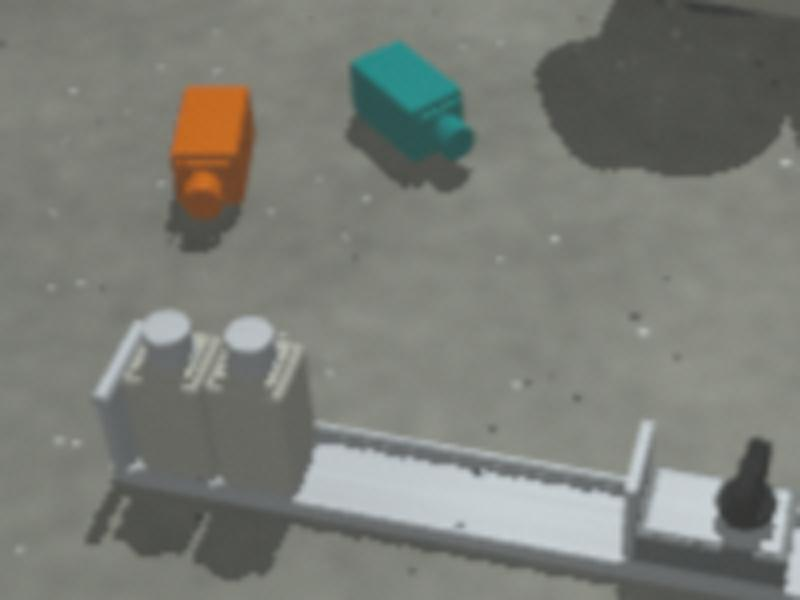

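View pics/top_q.png

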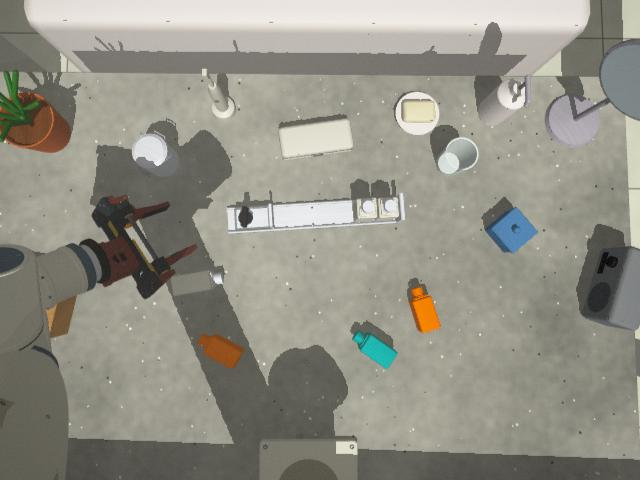

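View pics/c.png

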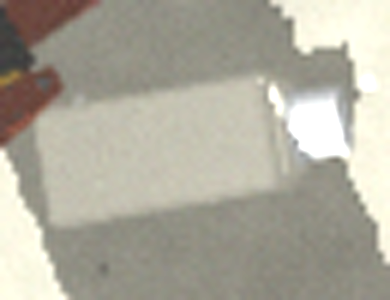

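Both bottles stand. The third is still where it was, at top (193,281), so I'll pick it now.

```bash
python3 - <<'E'
from h import *
p=get_tcp_pos(); movel(p+[0,0,.08],v=.25)
pick((.4499,.2980),-1.3974,s=.047)
p=get_tcp_pos(); movel([p[0],p[1],.26],v=.25)
t,q=placept(.19,.048,.005,.17); move_pose(t,q)
print("grip",get_grip_width()*88)
goto_slot(.125,.048,.005)
E
```

```text
down False [ 0.0005 -0.0002  0.0004]
grip mm 43.99762829939371 t 53.625
lift mm 44.18694780343323 [-1.08 -0.34 -0.94]
grip 43.83480204515256
above mm 43.906059919728484 [0.0004 0.     0.0008] 57.5833
```

View pics/s3.png

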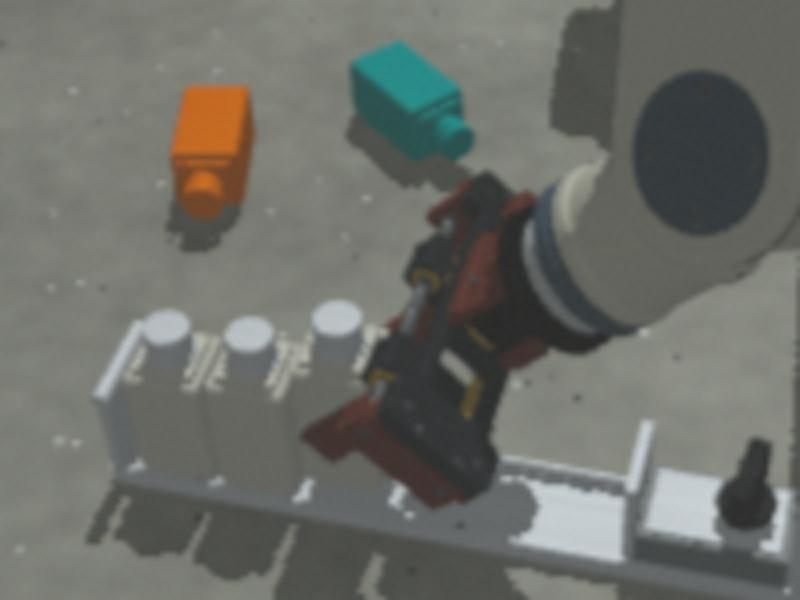

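View pics/t5.png

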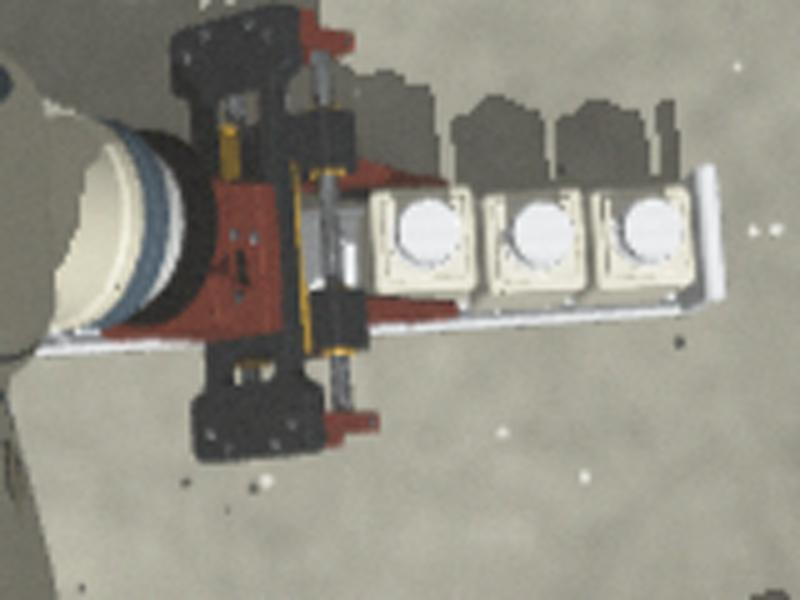

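```bash
python3 - <<'E'
from h import *
setdown(.125,.048,.005)
im=cv2.imread("pics/top_q.png")[:,:,::-1]; crop(im,225,185,305,245,10,"k.png")
E
```

```text
touch True h mm 2.2 [ 1.13 -0.06  1.6 ]
60.65
```

View pics/s3.png

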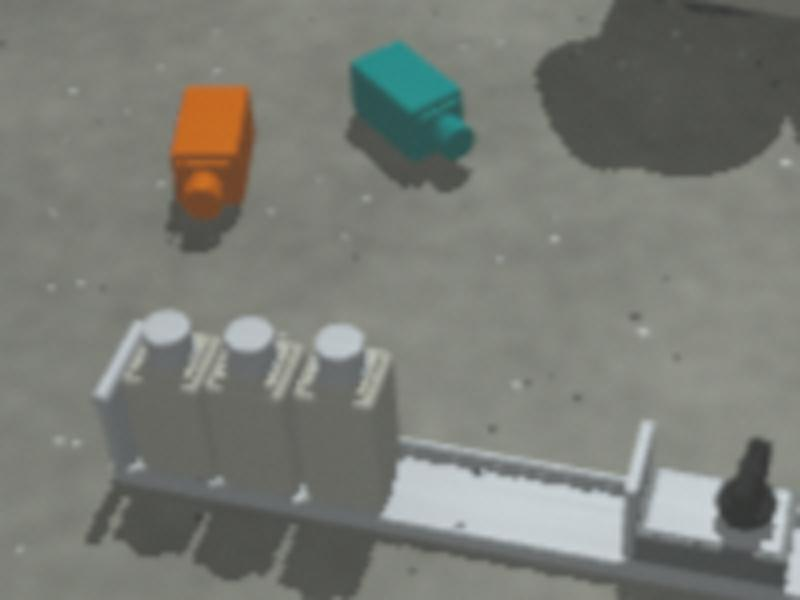

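View pics/t5.png

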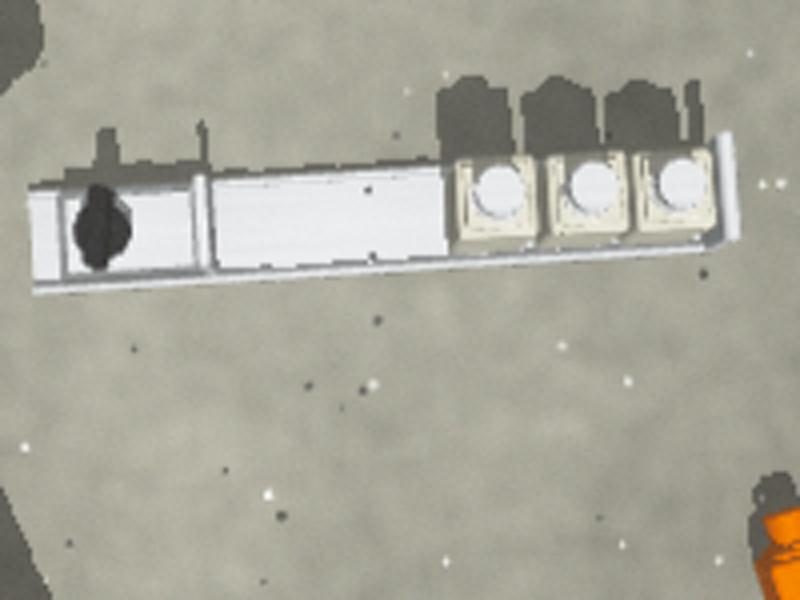

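View pics/k.png

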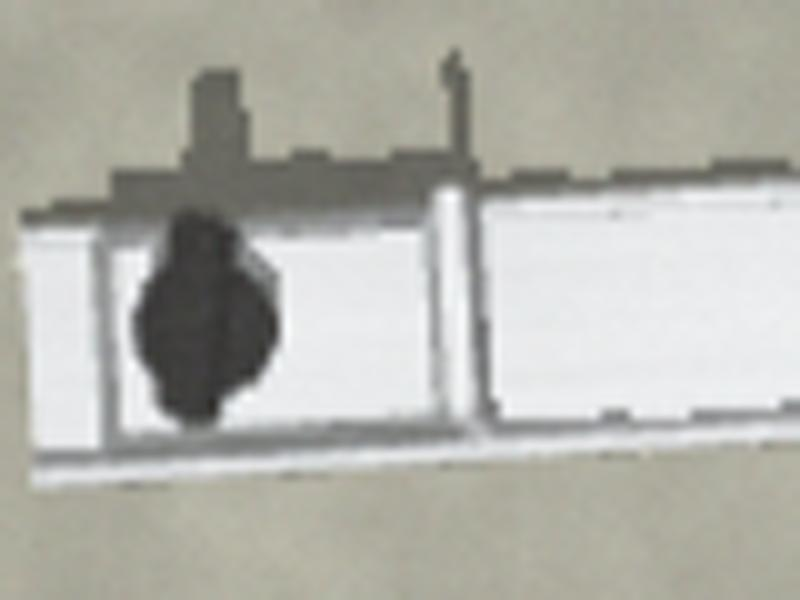

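All three bottles stand upright between the end plate and the stop. Next I'll regrip the knob, slide the stop in and tighten.

```bash
python3 - <<'E'
from h import *
print(pix2w("top",225+203/10-.5,185+318/10-.5,.070))
a=rack()[2]; q=q_of(frame(a+1.45))
p=get_tcp_pos(); movel(p+[0,0,.06],v=.25)
command_gripper(.4)
k=np.array([.6010,.1417,.050])
move_pose(k+[0,0,.10],q)
h=movel(k,v=.12,until_force=8); print(h,get_tcp_pos())
f0=get_ft_force(); command_gripper(0.0); print(get_grip_width()*88,np.round(get_ft_force()-f0,2))
u=np.array([-np.sin(.07),np.cos(.07),0])
movel(k-.10*u,v=.09); print(np.round(get_ft_force()-f0,1),get_tcp_pos(),get_grip_width()*88)
im=read_camera("scene"); crop(im,200,170,400,320,4,"s3.png"); print(get_time())
E
```

```text
[0.60027463 0.13749305 0.07      ]
False [0.60157163 0.14184466 0.05062951]
11.742561633924208 [-0.66  0.14  3.44]
[-2.5 -0.8  6.3] [0.60813271 0.04142607 0.05044496] 11.582251693713063
67.675
```

View pics/s3.png

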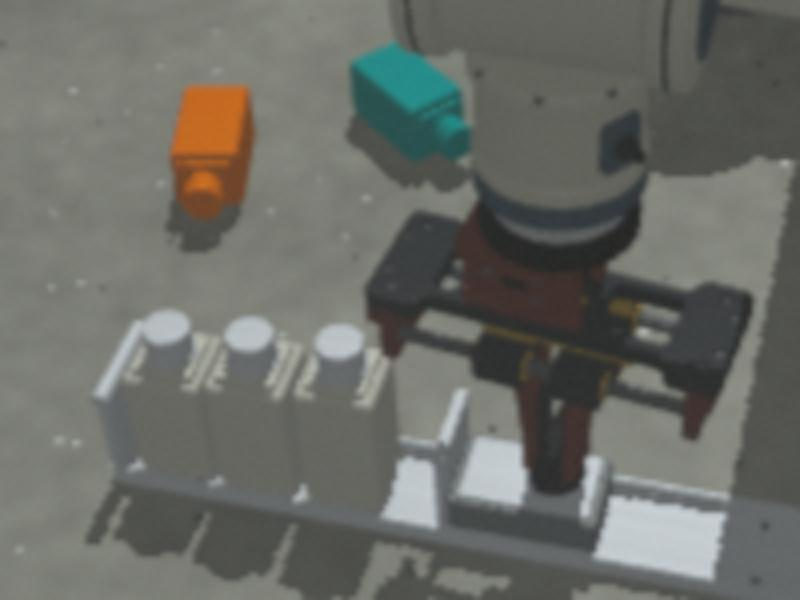

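```bash
python3 - <<'E'
from h import *
p=get_tcp_pos(); u=np.array([-np.sin(.064),np.cos(.064),0]); x=np.array([u[1],-u[0],0])
for d in(-.089,.089):
  for w in(-.0375,.0375):
    for z in(.13,.115):
      v=p*[1,1,0]-(-d)*u+w*x+[0,0,z]; s=w2pix("scene",v); print(d,w,z,np.round((s-[200,170])*4))
# measured stub lower pixel (390,355) & (690,438)
E
```

```text
-0.089 -0.0375 0.13 [402. 276.]
-0.089 -0.0375 0.115 [404. 296.]
-0.089 0.0375 0.13 [359. 379.]
-0.089 0.0375 0.115 [361. 399.]
0.089 -0.0375 0.13 [745. 332.]
0.089 -0.0375 0.115 [743. 353.]
0.089 0.0375 0.13 [721. 442.]
0.089 0.0375 0.115 [719. 463.]
```

The gripper body's underside projects to 0.13 m or more, and the tallest cap is at 0.113 m, so it clears the bottles. I'll push the stop in until contact.

```bash
python3 - <<'E'
from h import *
p=get_tcp_pos(); u=np.array([-np.sin(.067),np.cos(.067),0])
f0=get_ft_force()
movel(p-.022*u,v=.06); print(np.round(get_ft_force()-f0,1))
f1=get_ft_force(); p=get_tcp_pos()
h=movel(p-.045*u,v=.02,until_force=9); d=get_tcp_pos()-p
print(h,"moved",np.linalg.norm(d),np.round(get_ft_force()-f1,1),get_tcp_pos(),get_time(),get_grip_width()*88)
r=R.from_euler('z',rack()[2]).inv().apply(get_tcp_pos()-[rack()[0],rack()[1],0]); print("knob in rack",r,"clear",r[1]+.18-.06)
im=read_camera("scene"); crop(im,200,170,400,320,4,"s3.png")
im=read_camera("top"); crop(im,260,160,420,280,5,"t5.png")
E
```

```text
[ 0.5  2.  -1.5]
True moved 0.02442576870268792 [ 1.3  2.9 -0.5] [ 0.61130185 -0.00555676  0.05045445] 69.525 11.715788821901217
knob in rack [0.00057753 0.01251208 0.05045445] clear 0.13251208347137072
```

View pics/s3.png

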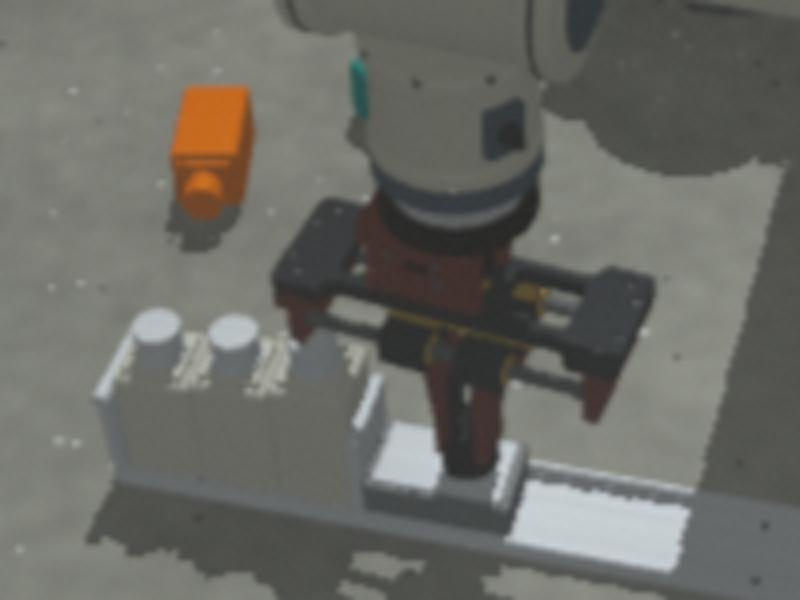

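View pics/t5.png

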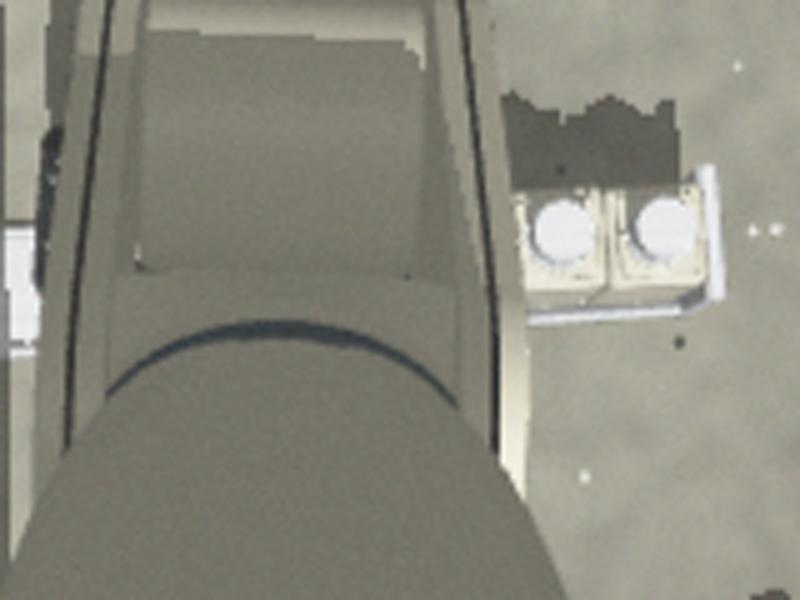

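The clear length is 132.5 mm against 3×44 = 132, and the row has closed up with no gaps. Now I'll tighten clockwise.

```bash
python3 - <<'E'
from h import *
a=rack()[2]; k=get_tcp_pos()
for d in np.linspace(0,1.54,7)[1:]:
    movel(k,q_of(frame(a+1.45-d)),v=.15)
    print(round(d,2),np.round(get_ft_force(),1),np.round(get_ft_torque(),2),round(get_grip_width()*88,2),round(get_time(),2))
print(get_tcp_pos()-k)
im=read_camera("scene"); crop(im,200,170,400,320,4,"s3.png")
E
```

```text
0.26 [-0.8  1.7  4.6] [ 0.29  0.13 -0.2 ] 11.5 70.03
0.51 [-0.6 -0.5  4.8] [-0.02  0.14 -0.16] 11.84 70.44
0.77 [-1.1 -1.1  5.6] [-0.11  0.24 -0.15] 11.78 70.85
1.03 [-1.5 -1.9  5.7] [-0.17  0.32 -0.17] 11.91 71.26
1.28 [-1.5 -1.6  6.4] [-0.22  0.47 -0.14] 11.75 71.67
1.54 [-2.6 -0.6  6.9] [-0.27  0.52 -0.1 ] 11.98 72.08
[-0.00042146 -0.00039751  0.00011653]
```

View pics/s3.png

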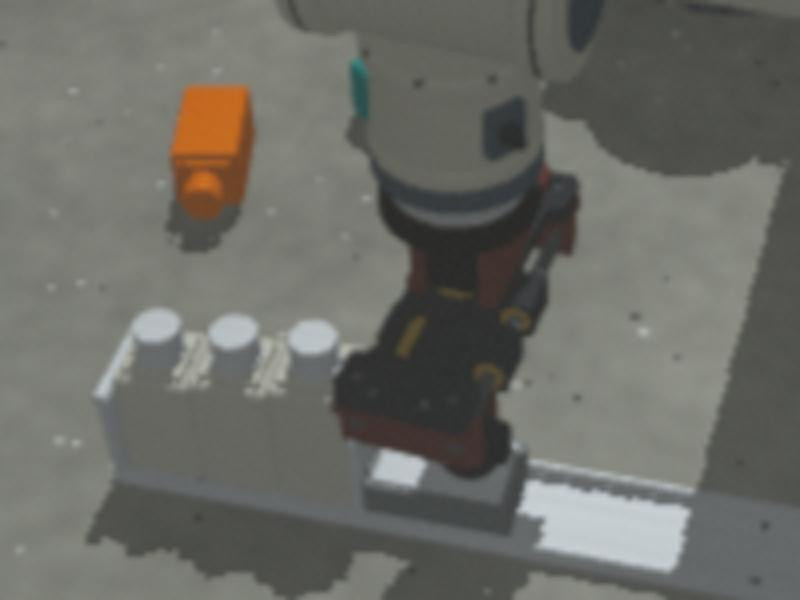

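```bash
python3 - <<'E'
from h import *
command_gripper(.6); p=get_tcp_pos()
movel([p[0],p[1],.20],v=.2)
q=list(get_joint_pos()); q[0]=.9; movej(q); wait(.3)
snap("f"); im=read_camera("top"); crop(im,290,180,410,250,6,"t5.png"); crop(im,305,185,365,230,12,"k.png")
im=read_camera("scene"); crop(im,200,170,400,320,4,"s3.png")
print(get_time(),np.round(get_ft_force(),1))
E
```

```text
76.2917 [-0.4  0.1 -0.2]
```

View pics/s3.png

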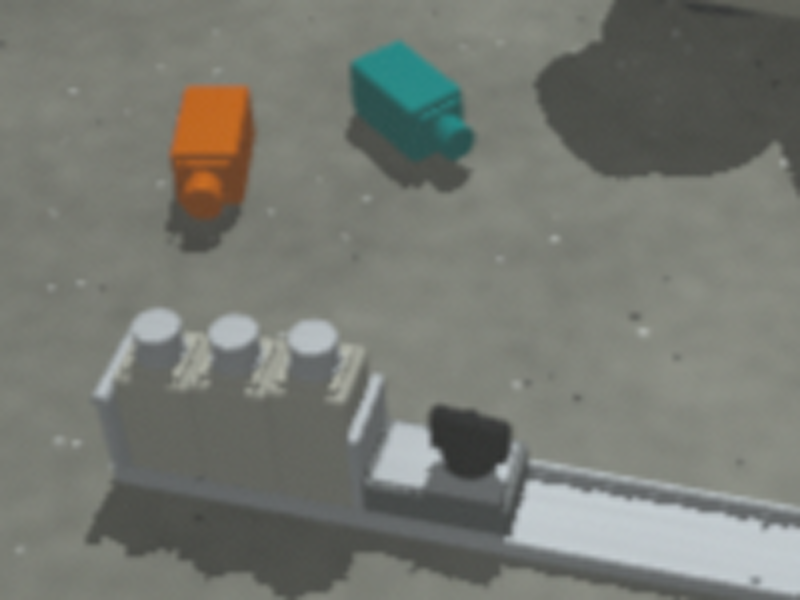

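View pics/k.png

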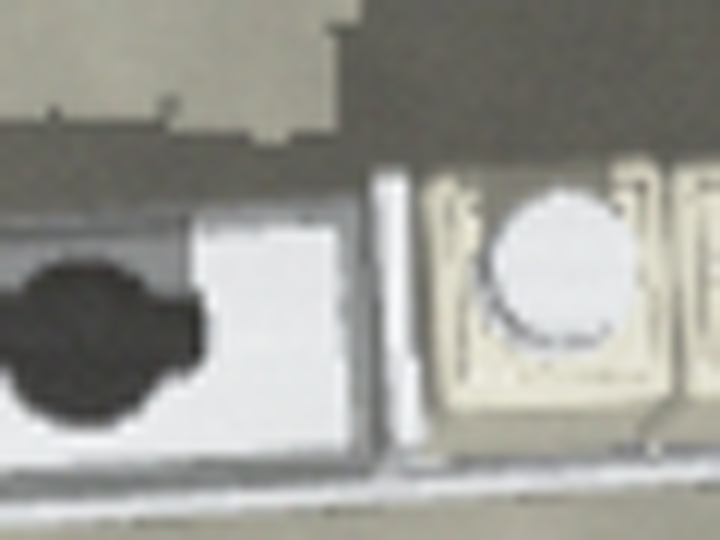

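View pics/t5.png

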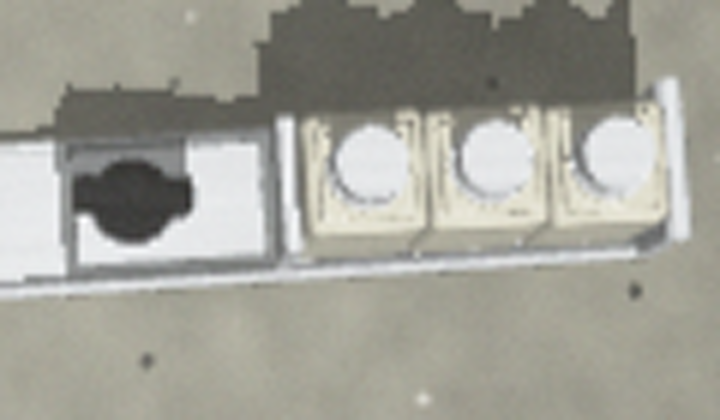

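View pics/top_f.png

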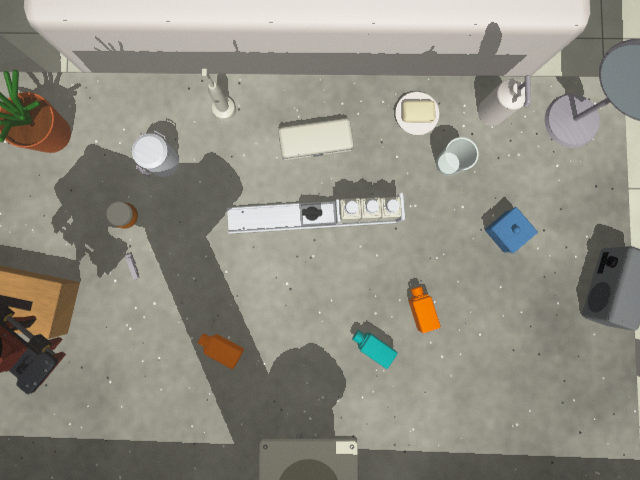

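In the last top view the row is closed, with caps at (352,207), (373,206) and (392,206). The stop plate is touching the last bottle, and the wing lies slightly past the channel line, so the knob is at about 1.6 rad. The other things haven't moved, so I'll hand in.

```bash
python3 - <<'E'
from h import *
job_done(); print(get_time())
E
```

```text
the job is handed in; nothing more can be done
the job is handed in; nothing more can be done
```

The job is handed in, at about 76 s of the 210 s. I undid the knob, slid the stop back, and stood the three white bottles that were present (short, low, mid; the tall one was absent) upright in the channel. Then I pushed the stop in until it met resistance and tightened the knob.

**Last checks:**
- **Row:** the clear length was 132.5 mm against 132 mm for three bottles. Both views show the bottles upright, with no visible gaps at the end plate, between bottles or at the stop.
- **Knob:** it sits at about 1.6 rad, judged from the wing's direction and the angle I turned it, since there is no direct reading.
- **Other things on the sill:** the other things on the sill look unmoved, and the gripper is well clear.

**One mishap:** on the first placing, my path caught the short bottle on the end plate and twisted it in the jaws. The force reading then was about 103 N, under the 120 N limit, but I don't know the peak during the move. I stood that bottle on clear sill, regrasped it and placed it without further trouble. The rack is fixed and showed no sign of having shifted.

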